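Sleeve and hang the perfusion reservoirs

TASK

Set up the perfusion rack: fit every filled reservoir on the bench with one of the orange light-shield sleeves, pushed fully down over its barrel, and hang it by its hook on the rack's upper bar. Keep the reservoirs upright all the time, lower each one gently onto the bar and let go only once the bar carries it, so that its off-centre weight does not swing it off. Only when all of them hang there sleeved, push the valve lever fully over to on; leave the beaker and the brown bottle where they are.

Things in the scene. Friction and masses are not known exactly. Their poses are not given: they have to be found in the camera images.
- rack: Drip rack, fixed: two level round steel bars, 12 mm thick, one straight above the other between grey end posts (230 mm high). Origin on the bench midway under the bars; y runs along the bars, +x points to the back, away from the robot. White tray on the bench below and in front, 18 mm high (x -105 to +20 mm); valve manifold behind, 30 to 60 mm from the bars, 115 mm high.
- rack_upper (a point): Middle of the upper bar, on its axis: 210 mm above the bench, so the bar's top is at 216 mm. The bar is free for hooks up to 195 mm either side of this point along the rack's y.
- rack_lower (a point): Middle of the lower bar, on its axis: 140 mm above the bench, straight below the upper bar. The straps of hung reservoirs lean on it.
- valves_tip (a point): Centre of the red ball (26 mm in diameter) on the end of the valve lever, on the low white controller box (120 x 150 mm, 50 mm high, fixed). The ball is 60 mm from the lever's pivot, which lies 72 mm above the bench; the block round the pivot is 70 x 50 mm and rises 25 mm above the box.
- valves (a joint): Angle of the valve lever in rad: 0 is off, the ball leaning 0.5 rad from upright towards the robot's side (the controller's -x); it swings about the controller's y through upright to 1.0, fully on, leaning 0.5 rad to the controller's +x, away from the robot (the controller is turned at most 0.15 rad from the world axes). Light friction (about 1 N at the ball), no spring: it stays where it is left.
- beaker: Bystander: white beaker, 68 mm across, 85 mm high. Origin: centre of the underside.
- stock_bottle: Bystander: brown bottle with blue cap, 66 mm across, 140 mm high. Origin: centre of the underside.
- reservoir_a: Filled reservoir, 0.2 to 0.33 kg, standing on the bench; may be absent. Black foot 64 mm across, 12 mm thick; white barrel; beside it a flat steel strap with lifting tab and hook. Origin: centre of the foot's underside; +x from barrel to strap and hook, z up. Centre of mass about x = 18, z = 38 mm: when hung it swings in until the strap leans on the lower bar, about 5 degrees off upright.
- reservoir_a_top (a point): Top centre of the blue cap (26 mm across) of reservoir_a, 88 mm above its underside. The barrel below is 40 mm in diameter, straight up to z = 68 mm and tapered to 26 mm at z = 78 mm. A seated sleeve stands on the foot round the barrel, flange down, from z = 12 to 102 mm.
- reservoir_a_hook (a point): Point of reservoir_a at x = 67, y = 0, z = 90 mm in its frame: middle of the hook's gap, at the underside of the level hook arm (6 mm thick, 20 mm wide along y). The gap, open below, is 18 mm wide along x, between the strap's outer face (x = 58) and a lip (x = 76 to 81) that reaches down to z = 68 mm. When hung, this point lies over the upper bar, on its top.
- reservoir_a_tab (a point): Middle of the lifting tab of reservoir_a (x = 55, y = 0, z = 132 mm in its frame), the strap's upper end above the hook, top at z = 150 mm. The strap is 6 mm thick along x, 20 mm wide along y, and runs from the foot to the top; 27 mm free between it and the tube of a seated sleeve.
- reservoir_b: Filled reservoir, 0.2 to 0.33 kg, standing on the bench; may be absent. Black foot 64 mm across, 12 mm thick; white barrel; beside it a flat steel strap with lifting tab and hook. Origin: centre of the foot's underside; +x from barrel to strap and hook, z up. Centre of mass about x = 18, z = 38 mm: when hung it swings in until the strap leans on the lower bar, about 5 degrees off upright.
- reservoir_b_top (a point): Top centre of the blue cap (26 mm across) of reservoir_b, 88 mm above its underside. The barrel below is 40 mm in diameter, straight up to z = 68 mm and tapered to 26 mm at z = 78 mm. A seated sleeve stands on the foot round the barrel, flange down, from z = 12 to 102 mm.
- reservoir_b_hook (a point): Point of reservoir_b at x = 67, y = 0, z = 90 mm in its frame: middle of the hook's gap, at the underside of the level hook arm (6 mm thick, 20 mm wide along y). The gap, open below, is 18 mm wide along x, between the strap's outer face (x = 58) and a lip (x = 76 to 81) that reaches down to z = 68 mm. When hung, this point lies over the upper bar, on its top.
- reservoir_b_tab (a point): Middle of the lifting tab of reservoir_b (x = 55, y = 0, z = 132 mm in its frame), the strap's upper end above the hook, top at z = 150 mm. The strap is 6 mm thick along x, 20 mm wide along y, and runs from the foot to the top; 27 mm free between it and the tube of a seated sleeve.
- reservoir_c: Filled reservoir, 0.2 to 0.33 kg, standing on the bench; may be absent. Black foot 64 mm across, 12 mm thick; white barrel; beside it a flat steel strap with lifting tab and hook. Origin: centre of the foot's underside; +x from barrel to strap and hook, z up. Centre of mass about x = 18, z = 38 mm: when hung it swings in until the strap leans on the lower bar, about 5 degrees off upright.
- reservoir_c_top (a point): Top centre of the blue cap (26 mm across) of reservoir_c, 88 mm above its underside. The barrel below is 40 mm in diameter, straight up to z = 68 mm and tapered to 26 mm at z = 78 mm. A seated sleeve stands on the foot round the barrel, flange down, from z = 12 to 102 mm.
- reservoir_c_hook (a point): Point of reservoir_c at x = 67, y = 0, z = 90 mm in its frame: middle of the hook's gap, at the underside of the level hook arm (6 mm thick, 20 mm wide along y). The gap, open below, is 18 mm wide along x, between the strap's outer face (x = 58) and a lip (x = 76 to 81) that reaches down to z = 68 mm. When hung, this point lies over the upper bar, on its top.
- reservoir_c_tab (a point): Middle of the lifting tab of reservoir_c (x = 55, y = 0, z = 132 mm in its frame), the strap's upper end above the hook, top at z = 150 mm. The strap is 6 mm thick along x, 20 mm wide along y, and runs from the foot to the top; 27 mm free between it and the tube of a seated sleeve.
- sleeve_a_mid (a point): Orange rigid sleeve, a tube open at both ends: 50 mm outside and 44 mm inside diameter, 90 mm long, 60 g, with a flange 64 mm across and 6 mm thick round its lower end, on which it stands on the bench. This point is its centre, half way along its axis (45 mm from each end); z along the tube, up.
- sleeve_b_mid (a point): Orange rigid sleeve, a tube open at both ends: 50 mm outside and 44 mm inside diameter, 90 mm long, 60 g, with a flange 64 mm across and 6 mm thick round its lower end, on which it stands on the bench. This point is its centre, half way along its axis (45 mm from each end); z along the tube, up.
- sleeve_c_mid (a point): Orange rigid sleeve, a tube open at both ends: 50 mm outside and 44 mm inside diameter, 90 mm long, 60 g, with a flange 64 mm across and 6 mm thick round its lower end, on which it stands on the bench. This point is its centre, half way along its axis (45 mm from each end); z along the tube, up.
Things that resemble listed ones, but are neither listed nor needed, are in the scene too. What is shaped like the reservoir_a but green is not meant. Leave any purple look-alike of the reservoir_c alone.

How it is judged:
By the outcome, as a careful person would: the job done as asked, in the order asked, and still so for the second after the job is handed in, with the robot touching nothing.
Of reservoir_a, reservoir_b, reservoir_c only 2 to 3 are there at a start; the rules pass over those that are not, and their reading is None.
At some moment in a run one of sleeve_a, sleeve_b, sleeve_c may be knocked a few centimetres aside while the robot is not near it.
It also fails if it takes over 210 s, if anything falls off the work surface, if the arm or the gripper's body presses on something with over 40 N, if the wrist force passes 120 N, or if a joint passes its speed limit or range.

ROBOT

A 7-joint arm with a two-finger parallel gripper is mounted at the origin on the work surface. World frame = base frame: x ahead of the robot, y to its left, z up, the work surface at z = 0. Lengths are in m, angles in rad, forces in N, time in s.
With the tool pointing down it reaches from about 0.425 to 0.925 m from the base axis. Payload 6.8 kg.
Tool frame: the origin (TCP) lies on the centre line of the jaws, within the pads' length; the fingertips stand 17 mm ahead of it and the grasp point (between the pads) lies 2 mm behind it; z points along the fingers, x is the direction in which the jaws open and shut, and the axes are right-handed (so a half turn about z gives the same grasp; the last joint's range is limited). The gripper opens to 85 mm and grips with 20 to 120 N. Pads are 22 mm wide; open, the fingers measure 114 mm over their backs; the gripper's body (76 mm by 85 mm) begins 54 mm behind the grasp point. The pads swing forward as they close: fully open they stand 13 mm farther back than shut.
Start: joints at [-1.238, 0.477, 0.022, 1.555, -0.011, 1.109, -0.083], TCP at [0.288, 0.61, 0.248] pointing down, gripper open.
Joint ranges: [-2.96, 2.96], [-0.34, 2.1], [-1.41, 1.46], [0.24, 2.44], [-1.37, 4.51], [0.17, 1.92], [-2.96, 2.96]. Speed limits (rad/s): [2.39, 2.39, 3.14, 3.14, 3.14, 3.14, 3.14].

INTERFACE

Orientations are given as a unit quaternion [w, x, y, z].
In Python, from station import status, read_camera, camera_model, bot gives the robot as it stands.
- The arm moves only by the tool arm_command, never from a script. Its argument "series" is a list of rows, each a list of 3 entries, a list of its own where there are three numbers: the finger opening in mm, from 0 to 85.4, then the shift along the tool's x, y, z in mm, then the turn about the tool's z in rad. In form: [[gripper, [dx, dy, dz], roll], ...]. A call has 1 to 8 rows; each row is the pose to reach, as a shift and turn from the pose commanded when the call began, along the tool's axes at that moment; what a row does not reach only later rows make up. A row lasts 1/8 s, in which the tool goes at most 62.5 mm and 10.7 degrees, less where a joint would pass 70% of its speed; a pose out of reach is approached as far as the arm can. A call with a gripper value outside its range is refused whole. The fingers move at their own pace and stop on an object; "squeeze" is the grip in N (left out, the last holds). Time passes only in rows, so rows that repeat a pose let the fingers close. It gives the time, the measured TCP pose, the force and the opening at its end, in the units of the state.
- status.get_obs(): the state, without advancing time (a new reading comes with each control period).
- read_camera(name): name is "scene" or "top" or "wrist"; returns the picture (480x640x3 uint8, blue, green, red); there is no depth.
- camera_model(name): a dict with "fov_y" (degrees; the focal length in pixels is half the picture's height over the tangent of half this angle, whatever the lens; pixels are square), "cx", "cy" (the principal point, pixels), "k1" (the pictures are not rectified: a ray, as slopes to the right and down, at radius r is drawn at 1 + k1 r^2 times it, then the intrinsics apply), "R" (3x3) and "t" (3): a world point X has camera coordinates R X + t. Camera axes: x right, y down, z forward; pixel columns grow to the right and rows downward; lengths in m; the calibration is good to about 2 mm. A picture is of the moment at which its call begins: read the wrist's pose just before it. camera_model takes no time and is no camera call; for the wrist camera it gives the pose at the moment of the call.
- bot.hand_in(): hands the job in, once; it reports no verdict.
The state is a dict: "t": time; "q": joint angles; "joint_vel": joint speeds; "joint_torque": joint torques, N m; "eef_pos": TCP position; "tool_rot": TCP orientation; "contact_force": force on the tool from outside, world axes, zero at the start; "torque": the same for the moment, N m; "gripper_width": opening from 0.0 (shut) to 1.0 (fully open).
Only numpy, scipy, OpenCV 4.12 (cv2) and the standard library are available. Lean on these libraries where they do the work, as an engineer would, in place of code of your own. Each camera call takes 0.05 s, during which the arm holds its last target.

## Working session

There is one attempt and no reset: what is moved stays moved. The work goes in short steps, Python scripts to look and compute and a tool call to move; the robot and the scene stay as the last step left them, time stands still between calls to the robot, and variables do not carry over. Pictures are saved under pics/ and viewed, and the job is handed in when it is done.

Besides the shell and the picture viewer there is one more tool, called after "Call:" as name(argument=value, ...) on one line, values as JSON. arm_command: Moves the arm, as the interface text tells. Its arguments: {"type":"object","properties":{"series":{"type":"array"},"squeeze":{"type":"number"}},"required":["series"]}

```bash
ls; mkdir -p pics; python3 - <<'E'
from station import status, read_camera, camera_model, bot
import cv2, numpy as np
o=status.get_obs()
print({k:(np.round(v,3).tolist() if not isinstance(v,float) else v) for k,v in o.items()})
for n in ["scene","top","wrist"]:
    m=camera_model(n); print(n,m)
    cv2.imwrite(f"pics/{n}0.png",read_camera(n))
E
```

```text
pics
{'t': 0.0, 'q': [-1.238, 0.478, 0.022, 1.556, -0.012, 1.109, -0.083], 'joint_vel': [-0.0, -0.0, 0.001, 0.002, 0.001, -0.0, -0.001], 'joint_torque': [0.002, -59.647, 1.608, -28.117, 0.013, 0.01, 0.0], 'eef_pos': [0.288, 0.61, 0.247], 'tool_rot': [0.001, 0.845, 0.535, -0.001], 'contact_force': [-0.242, -0.05, -0.108], 'torque': [0.043, 0.005, 0.036], 'gripper_width': 0.9978951312603594}
scene {'fov_y': 45.88279204176453, 'cx': 314.6002184898624, 'cy': 241.0981358613842, 'k1': -0.17713888638253322, 'R': array([[ 0.70914392,  0.7047089 , -0.02236661],
       [ 0.38259578, -0.41126224, -0.82733539],
       [-0.59222915,  0.57814248, -0.56126277]]), 't': array([-0.33438462, -0.07805648,  1.8234364 ])}
top {'fov_y': 55.376072459369986, 'cx': 321.4725917842184, 'cy': 236.45454490526865, 'k1': -0.11706138451532411, 'R': array([[-0.09085876, -0.99585208,  0.0048298 ],
       [-0.96710374,  0.08707664, -0.23901469],
       [ 0.23760271, -0.0263875 , -0.97100394]]), 't': array([0.01172579, 0.52780662, 1.36269665])}
wrist {'fov_y': 64.79992805325281, 'cx': 314.1693820905397, 'cy': 242.35747379272937, 'k1': -0.037527359046768204, 'R': array([[ 0.42609246,  0.90467783, -0.00180171],
       [ 0.86575552, -0.40718101,  0.29098283],
       [ 0.26251209, -0.12554543, -0.95672658]]), 't': array([-0.67473647, -0.03765272,  0.37999118])}
```

View pics/scene0.png

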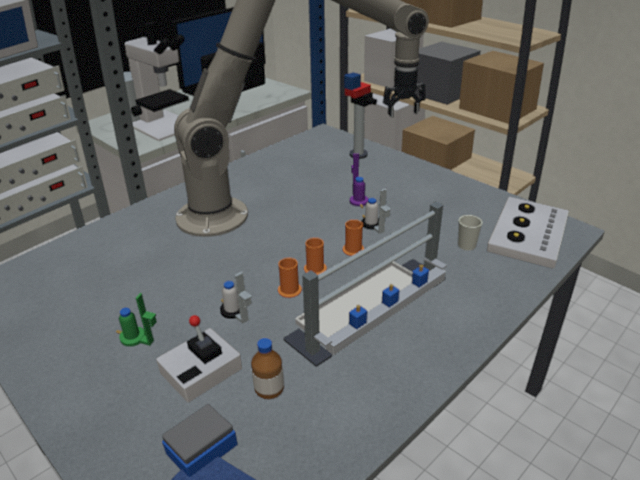

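View pics/top0.png

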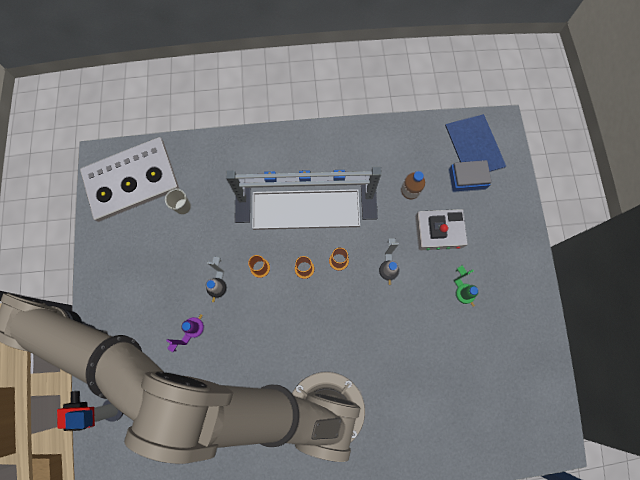

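View pics/wrist0.png

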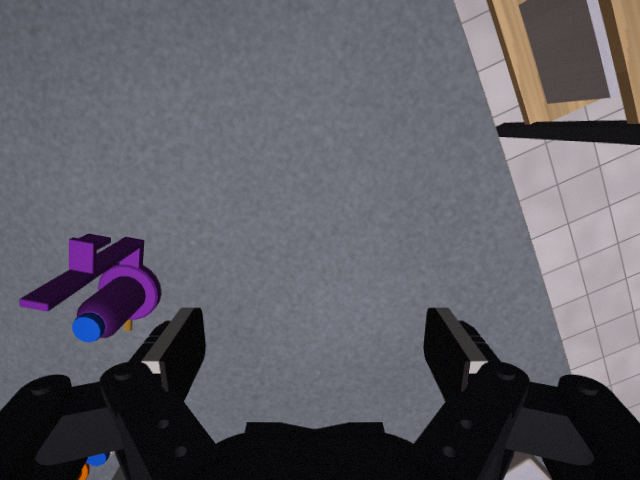

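```bash
cat > h.py <<'E'
from station import status, read_camera, camera_model, bot
import cv2, numpy as np
from scipy.spatial.transform import Rotation as Ro
def KD(m):
    f=240/np.tan(np.radians(m["fov_y"])/2)
    return np.array([[f,0,m["cx"]],[0,f,m["cy"]],[0,0,1]]), np.array([m["k1"],0,0,0,0.])
def proj(m,X):
    K,D=KD(m); return cv2.projectPoints(np.atleast_2d(np.array(X,float)),cv2.Rodrigues(np.array(m["R"]))[0],np.array(m["t"]),K,D)[0][:,0]
def ray(m,uv):
    K,D=KD(m); s=cv2.undistortPoints(np.array([[uv]],float),K,D)[0,0]
    R=np.array(m["R"]); d=R.T@np.array([s[0],s[1],1]); c=-R.T@np.array(m["t"]); return c,d
def onz(m,uv,z):
    c,d=ray(m,uv); return c+d*(z-c[2])/d[2]
def tri(obs):
    A=np.zeros((3,3));b=np.zeros(3)
    for m,uv in obs:
        c,d=ray(m,uv); d/=np.linalg.norm(d); P=np.eye(3)-np.outer(d,d); A+=P;b+=P@c
    return np.linalg.solve(A,b)
def crop(img,x,y,w,h,s,name):
    c=cv2.resize(img[y:y+h,x:x+w],None,fx=s,fy=s,interpolation=cv2.INTER_CUBIC)
    for i in range(0,w,10):
        cv2.line(c,(i*s,0),(i*s,6 if i%50 else 14),(0,255,255),1)
        if (x+i)%20==0: cv2.putText(c,str(x+i),(i*s,24),0,.4,(0,255,255),1)
    for i in range(0,h,10):
        cv2.line(c,(0,i*s),(6,i*s),(0,255,255),1)
        if (y+i)%20==0: cv2.putText(c,str(y+i),(8,i*s+4),0,.4,(0,255,255),1)
    cv2.imwrite("pics/"+name,c)
def state():
    o=status.get_obs(); R=Ro.from_quat(np.roll(o["tool_rot"],-1)).as_matrix()
    return o,np.array(o["eef_pos"]),R
def rel(target,yaw=None):
    """shift in tool axes (mm) and roll to bring TCP to world target; yaw = world angle of tool x (mod pi)"""
    o,p,R=state(); d=R.T@(np.array(target)-p)*1000
    y0=np.arctan2(R[1,0],R[0,0]); r=None
    if yaw is not None:
        r=-(yaw-y0); r=(r+np.pi/2)%np.pi-np.pi/2
    return np.round(d,1), None if r is None else round(r,3)
E
python3 - <<'E'
from h import *
t=cv2.imread("pics/top0.png"); s=cv2.imread("pics/scene0.png")
crop(t,190,235,220,75,3,"t_res.png") ; crop(t,220,150,270,110,2,"t_rack.png")
crop(s,200,180,210,140,3,"s_res.png"); crop(s,150,190,300,220,2,"s_rack.png")
E
```

```text
(no output)
```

View pics/t_res.png

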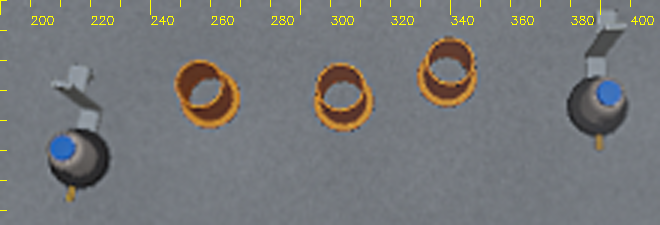

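View pics/t_rack.png

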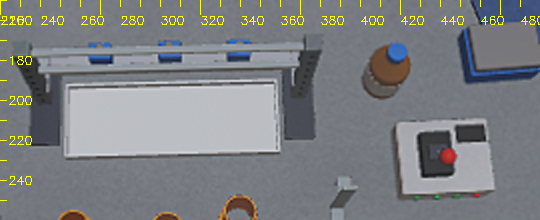

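View pics/s_res.png

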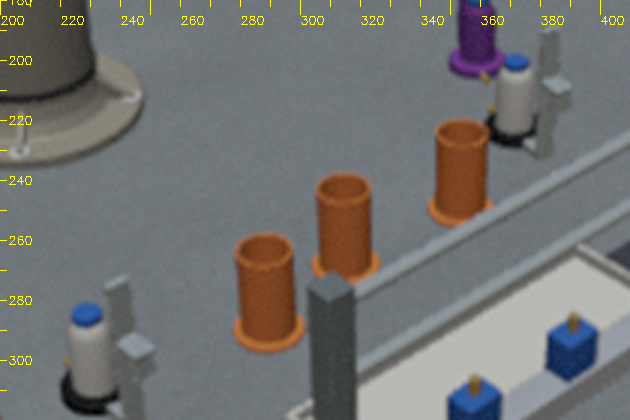

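View pics/s_rack.png

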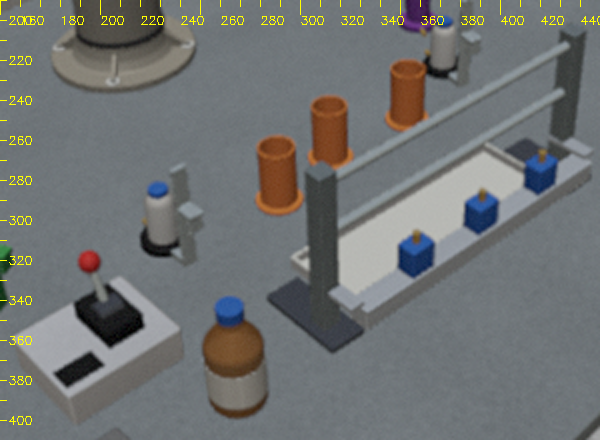

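```bash
python3 - <<'E'
from h import *
T=camera_model("top");S=camera_model("scene")
def p(n,uvT,uvS):
    X=tri([(T,uvT),(S,uvS)]); print(n,np.round(X,4),np.round(proj(T,X)[0]-uvT,1),np.round(proj(S,X)[0]-uvS,1))
p("Lcap",(210.7,284.3),(371.7,200.7)); p("Ltab",(209,262.7),(382.7,190.7))
p("Rcap",(393,266),(229,283.7)); p("Rtab",(394.3,240),(239.3,274))
print("Lcap88",onz(T,(210.7,284.3),.088),"foot",onz(T,(216.3,287.7),.012)); 
print("Rcap88",onz(T,(393,266),.088),"foot",onz(T,(389,270.3),.012))
# sleeves: top ring, base ring
for n,a,b in [("1",(190+201/3,235+84/3),(190+211/3,235+99/3)),("2",(190+340/3,235+87/3),(190+344/3,235+102/3)),("3",(190+449/3,235+62/3),(190+447/3,235+79/3))]:
    print("sl",n,onz(T,a,.09),onz(T,b,.006))
for uv in [(200+265/3,180+248/3),(200+343/3,180+187/3),(200+461/3,180+132/3)]: print("sl scene",onz(S,uv,.09))
# rack posts: top-centre 
p("bar L(post)",(220+30/2,150+50/2),(572/2+150,190+32/2)); p("post R",(220+312/2,150+40/2),(150+320/2,190+168/2))
p("ball",(220+448/2,150+156/2),(150+90/2,190+262/2))
p("beaker",(175.5,195),(469,219)) ; p("bottlecap",(418,176),(264.5,345))
E
```

```text
Lcap [0.405  0.3125 0.0851] [-0.6 -0.5] [-0.7  0.2]
Ltab [0.4577 0.2997 0.1456] [-0. -0.] [-0.  0.]
Rcap [ 0.4113 -0.2404  0.088 ] [-0.9 -0.5] [-1.2  0.1]
Rtab [ 0.4743 -0.2452  0.1545] [0.3 0.2] [ 0.4 -0. ]
Lcap88 [0.40306868 0.31013595 0.088     ] foot [0.40272225 0.30987301 0.012     ]
Rcap88 [ 0.4095954  -0.24277396  0.088     ] foot [ 0.40934665 -0.24188165  0.012     ]
sl 1 [0.45550492 0.16640901 0.09      ] [0.45486138 0.16688158 0.006     ]
sl 2 [0.44001178 0.02702427 0.09      ] [0.43904513 0.02567725 0.006     ]
sl 3 [ 0.4556707  -0.08474223  0.09      ] [ 0.45396861 -0.0860981   0.006     ]
sl scene [ 0.45811533 -0.07939527  0.09      ]
sl scene [0.4416467 0.0319089 0.09     ]
sl scene [0.45822747 0.17298459 0.09      ]
bar L(post) [0.6943 0.2032 0.2287] [-1.8 -1.7] [-2.6  0.9]
post R [ 0.6667 -0.2037  0.2322] [-0.2 -0.1] [-0.4  0.1]
ball [ 0.5051 -0.4025  0.1291] [-0.8 -0.4] [-1.2  0.1]
beaker [0.6916 0.4089 0.0992] [0.4 0.4] [ 0.6 -0.2]
bottlecap [ 0.675  -0.3473  0.1342] [-0.4 -0.2] [-0.6  0.1]
```

```bash
python3 - <<'E'
from h import *
o,p,R=state(); m=camera_model("wrist"); c=-m["R"].T@m["t"]; print("cam in tool mm",R.T@(c-p)*1000, "dir",R.T@m["R"][2], R.round(3))
print(rel([0.4565,0.168,0.248],1.33))
E
```

```text
cam in tool mm [   0.64750111  -74.95914585 -125.86842817] dir [-1.46855176e-05  2.90915953e-01  9.56748613e-01] [[ 0.427  0.904 -0.001]
 [ 0.904 -0.427 -0.001]
 [-0.001  0.    -1.   ]]
(array([-327.9,  341.2,    0. ]), np.float64(-0.2))
```

Call:
arm_command(series=[[85, [-328, 341, 20], -0.2], [85, [-328, 341, 20], -0.2], [85, [-328, 341, 20], -0.2], [85, [-328, 341, 20], -0.2], [85, [-328, 341, 20], -0.2], [85, [-328, 341, 20], -0.2], [85, [-328, 341, 20], -0.2], [85, [-328, 341, 20], -0.2]], squeeze=40)

```text
t: 1.15
eef_pos: [0.457, 0.1648, 0.2282]
tool_rot: [0.0, 0.788, 0.616, -0.0]
contact_force: [0.8, 0.5, 0.1]
gripper_width: 0.991
```

Call:
arm_command(series=[[85, [0, 0, 0], 0], [85, [0, 0, 0], 0], [85, [0, 0, 0], 0]])

```text
t: 1.52
eef_pos: [0.456, 0.1699, 0.2282]
tool_rot: [-0.0, 0.786, 0.618, 0.0]
contact_force: [-0.1, 1.2, -1.3]
gripper_width: 0.997
```

```bash
cat >> h.py <<'E'
import pickle
def shot(tag,name="wrist"):
    m=camera_model(name); im=read_camera(name); cv2.imwrite(f"pics/{tag}.png",im); pickle.dump(m,open(f"pics/{tag}.pkl","wb")); return m,im
def load(tag): return pickle.load(open(f"pics/{tag}.pkl","rb"))
def circ(m,c,r,z,n=60):
    a=np.linspace(0,2*np.pi,n); return proj(m,np.c_[c[0]+r*np.cos(a),c[1]+r*np.sin(a),0*a+z])
E
python3 - <<'E'
from h import *
o,p,R=state(); print(o["t"],p,np.arctan2(R[1,0],R[0,0]))
shot("w1")
E
```

```text
1.525 [0.45597457 0.16985256 0.22824393] 1.332550092073327
```

View pics/w1.png

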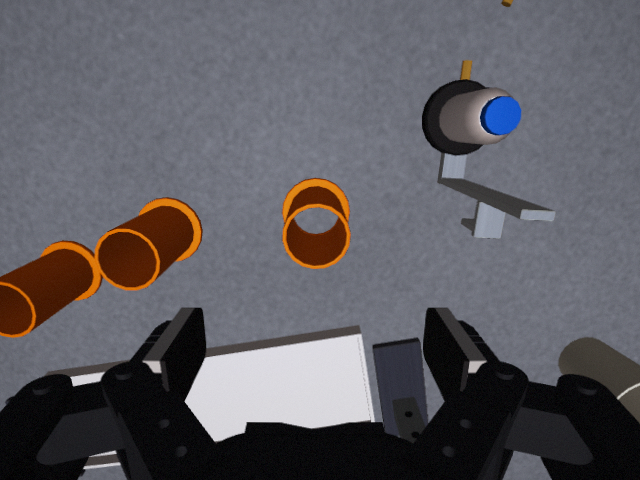

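```bash
cat >> h.py <<'E'
def res_pts(x,y,yaw,z0=0):
    """outline pts of reservoir"""
    R=Ro.from_euler('z',yaw).as_matrix(); o=np.array([x,y,z0])
    def t(P): return (R@np.array(P,float).T).T+o
    a=np.linspace(0,2*np.pi,60)
    C=lambda r,z:t(np.c_[r*np.cos(a),r*np.sin(a),0*a+z])
    tab=t([[52,-10,150],[58,-10,150],[58,10,150],[52,10,150],[52,-10,150]]) if 0 else t(np.array([[52,-10,150],[58,-10,150],[58,10,150],[52,10,150],[52,-10,150]])/1000)
    hk=t(np.array([[58,-10,96],[81,-10,96],[81,10,96],[58,10,96]])/1000)
    return [C(.013,.088),C(.032,.012),tab,hk]
def draw(im,m,polys,col=(0,255,0)):
    for P in polys: cv2.polylines(im,[np.round(proj(m,P)*8).astype(np.int32)],False,col,1,cv2.LINE_AA,3)
def sl_pts(x,y,z0=0):
    a=np.linspace(0,2*np.pi,60); return [np.c_[x+r*np.cos(a),y+r*np.sin(a),0*a+z+z0] for r,z in [(.025,.09),(.022,.09),(.032,.006)]]
E
python3 - <<'E'
from h import *
m=load("w1"); im=cv2.imread("pics/w1.png")
s=onz(m,(316,237),.09); print("s1",s); cap=onz(m,(501,115),.088); foot=onz(m,(457,117),.012); tab=onz(m,(538,215),.15)
print(cap,foot,tab,np.arctan2(*(tab-cap)[[1,0]]), np.linalg.norm((tab-cap)[:2]))
print("s2",onz(m,(128,259),.09))
yaw=np.arctan2(*(tab-cap)[[1,0]])
draw(im,m,sl_pts(s[0],s[1])+res_pts(cap[0],cap[1],yaw)); 
cv2.imwrite("pics/w1o.png",cv2.resize(im[60:290,90:570],None,fx=1.65,fy=1.65,interpolation=cv2.INTER_CUBIC))
E
```

```text
s1 [0.45781216 0.17164562 0.09      ]
[0.40435314 0.31312558 0.088     ] [0.40326608 0.31086613 0.012     ] [0.45768345 0.29917305 0.15      ] -0.25588928571271813 0.05512526335842599
s2 [0.44134386 0.03119925 0.09      ]
```

View pics/w1o.png

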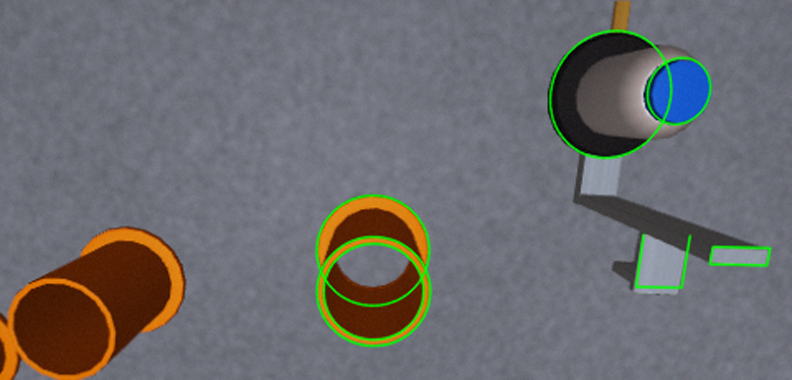

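```bash
python3 - <<'E'
from h import *
print(rel([0.4578,0.1716,0.076],1.315))
E
```

```text
(array([  2.2,   1.4, 152.2]), np.float64(0.017))
```

Call:
arm_command(series=[[85, [2.2, 1.4, 60], 0.017], [85, [2.2, 1.4, 110], 0.017], [85, [2.2, 1.4, 145], 0.017], [85, [2.2, 1.4, 152], 0.017], [85, [2.2, 1.4, 152], 0.017], [44, [2.2, 1.4, 152], 0.017], [44, [2.2, 1.4, 152], 0.017], [44, [2.2, 1.4, 152], 0.017]], squeeze=30)

```text
t: 2.58
eef_pos: [0.4592, 0.1706, 0.0777]
tool_rot: [0.0, 0.792, 0.61, 0.001]
contact_force: [-1.9, -1.1, 6.7]
gripper_width: 0.567
```

Call:
arm_command(series=[[44, [0, 0, 0], 0], [44, [0, 0, 0], 0], [44, [0, 0, 0], 0], [44, [0, 0, 0], 0]])

```text
t: 3.08
eef_pos: [0.4591, 0.1706, 0.0776]
tool_rot: [0.0, 0.792, 0.61, 0.001]
contact_force: [-1.4, 0.1, 6.9]
gripper_width: 0.572
```

```bash
python3 - <<'E'
from h import *
o,p,R=state(); print(o["t"],p,np.arctan2(R[1,0],R[0,0]),o["contact_force"],o["gripper_width"]*85.4)
m,im=shot("w2"); draw(im,m,sl_pts(.4578,.1716)); cv2.imwrite("pics/w2o.png",im)
E
```

```text
3.075 [0.45913918 0.17057176 0.07763695] 1.3130788942761924 [-1.41148777  0.05945279  6.8629389 ] 48.86791220180697
```

View pics/w2o.png

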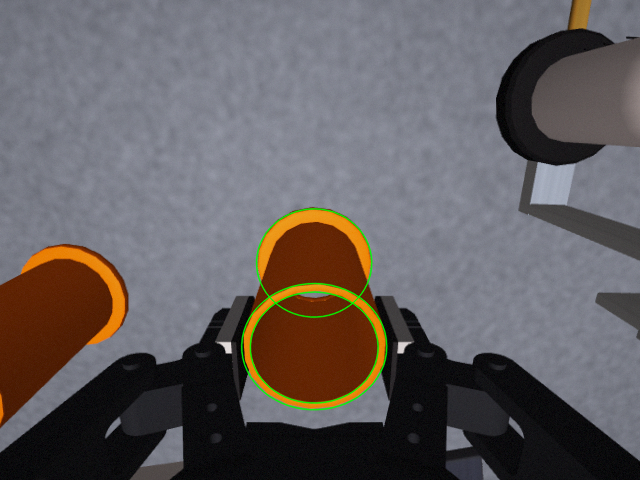

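```bash
python3 - <<'E'
from h import *
print(rel([0.4044+.0013,0.3131-.001,0.248],1.315))
E
```

```text
(array([ 123.5,  -87.5, -170.3]), np.float64(-0.002))
```

Call:
arm_command(series=[[44, [0, 0, -20], 0], [44, [0, 0, -60], 0], [44, [0, 0, -110], 0], [44, [0, 0, -150], 0], [44, [0, 0, -170], 0], [44, [0, 0, -170], 0]], squeeze=30)

```text
t: 3.88
eef_pos: [0.4592, 0.1705, 0.2482]
tool_rot: [0.0, 0.792, 0.61, 0.002]
contact_force: [0.7, -0.0, -1.3]
gripper_width: 0.571
```

Call:
arm_command(series=[[44, [40, -28, 0], 0], [44, [80, -57, 0], 0], [44, [115, -81, 0], 0], [44, [123.5, -87.5, 0], 0], [44, [123.5, -87.5, 0], 0], [44, [123.5, -87.5, 0], 0], [44, [123.5, -87.5, 0], 0]])

```text
t: 4.75
eef_pos: [0.4058, 0.3105, 0.2462]
tool_rot: [0.0, 0.793, 0.609, -0.0]
contact_force: [0.5, -0.8, 0.8]
gripper_width: 0.568
```

```bash
python3 - <<'E'
from h import *
o,p,R=state(); print(o["t"],p,np.arctan2(R[1,0],R[0,0]),o["contact_force"],o["gripper_width"]*85.4)
m,im=shot("w3"); draw(im,m,res_pts(.4044,.3131,-.256)+sl_pts(p[0]-.0013,p[1]+.001,.1705)); cv2.imwrite("pics/w3o.png",im)
E
```

```text
4.75 [0.40583961 0.31045841 0.2461617 ] 1.3106031032473497 [ 0.45427955 -0.80163318  0.78185282] 48.4713361208699
```

View pics/w3o.png

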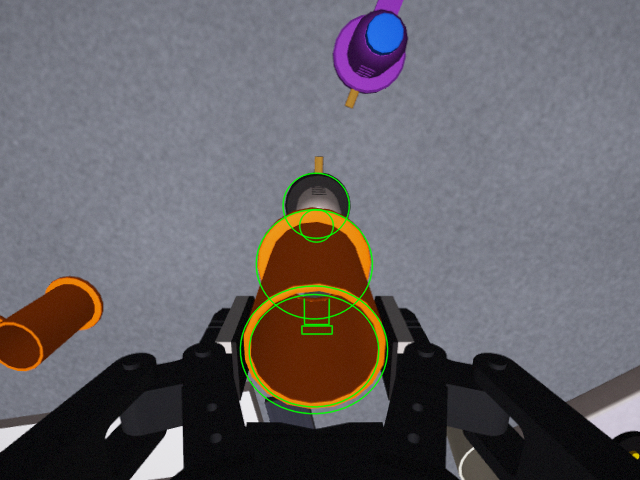

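Call:
arm_command(series=[[44, [1.6, -0.4, 20], 0], [44, [1.6, -0.4, 60], 0], [44, [1.6, -0.4, 75], 0], [44, [1.6, -0.4, 85], 0], [44, [1.6, -0.4, 92], 0], [44, [1.6, -0.4, 98], 0], [44, [1.6, -0.4, 100], 0], [44, [1.6, -0.4, 100], 0]])

```text
t: 5.8
eef_pos: [0.4054, 0.3136, 0.1465]
tool_rot: [-0.0, 0.792, 0.61, 0.0]
contact_force: [-0.4, -0.5, 0.2]
gripper_width: 0.567
```

```bash
python3 - <<'E'
from h import *
o,p,R=state(); print(o["t"],p,np.arctan2(R[1,0],R[0,0]),o["contact_force"],o["gripper_width"]*85.4)
m,im=shot("w4"); draw(im,m,res_pts(.4044,.3131,-.256)+sl_pts(p[0]-.0013,p[1]+.001,p[2]-.0776)); cv2.imwrite("pics/w4o.png",im)
E
```

```text
5.8 [0.40535276 0.31363999 0.1464912 ] 1.3129535341690572 [-0.41558596 -0.4927566   0.15619908] 48.4218264702696
```

View pics/w4o.png

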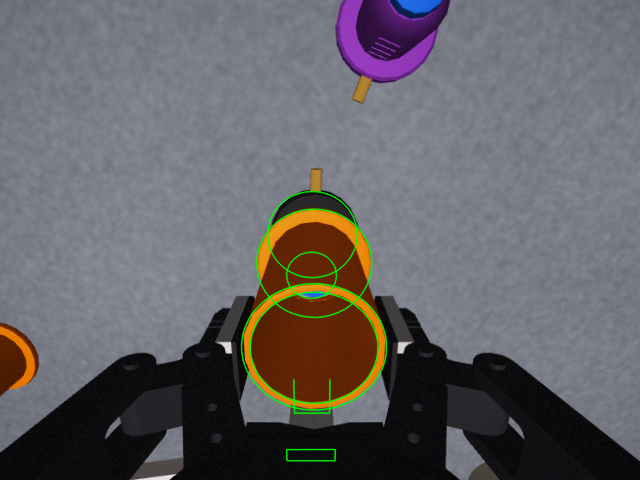

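Call:
arm_command(series=[[44, [-1.5, 0.3, 0], 0], [44, [-1.5, 0.3, 8], 0], [44, [-1.5, 0.3, 16], 0], [44, [-1.5, 0.3, 24], 0], [44, [-1.5, 0.3, 32], 0], [44, [-1.5, 0.3, 40], 0], [44, [-1.5, 0.3, 45], 0], [44, [-1.5, 0.3, 45], 0]])

```text
t: 6.85
eef_pos: [0.405, 0.3119, 0.1009]
tool_rot: [0.0, 0.792, 0.61, -0.0]
contact_force: [-0.2, -0.0, -0.3]
gripper_width: 0.566
```

Call:
arm_command(series=[[44, [0, 0, 4], 0], [44, [0, 0, 7], 0], [44, [0, 0, 9], 0], [44, [0, 0, 11], 0], [44, [0, 0, 11], 0]])

```text
t: 7.48
eef_pos: [0.4051, 0.312, 0.0902]
tool_rot: [-0.0, 0.792, 0.61, -0.0]
contact_force: [0.4, -0.5, 0.1]
gripper_width: 0.569
```

Call:
arm_command(series=[[44, [0, 0, 1], 0], [44, [0, 0, 2], 0], [44, [0, 0, 2], 0]])

```text
t: 7.85
eef_pos: [0.4052, 0.3121, 0.0897]
tool_rot: [-0.0, 0.792, 0.61, 0.0]
contact_force: [-3.3, -2.5, 15.3]
gripper_width: 0.562
```

Call:
arm_command(series=[[60, [0, 0, 0], 0], [85, [0, 0, 0], 0], [85, [0, 0, 0], 0], [85, [0, 0, 0], 0], [85, [0, 0, -40], 0], [85, [0, 0, -100], 0], [85, [0, 0, -150], 0], [85, [0, 0, -150], 0]])

```text
t: 8.85
eef_pos: [0.4071, 0.3137, 0.2424]
tool_rot: [-0.001, 0.792, 0.61, 0.004]
contact_force: [-0.7, 0.3, -1.5]
gripper_width: 0.997
```

Call:
arm_command(series=[[85, [0, 80, -30], 0], [85, [0, 80, -30], 0], [85, [0, 80, -30], 0]])

```text
t: 9.22
eef_pos: [0.4838, 0.2905, 0.2676]
tool_rot: [0.0, 0.793, 0.609, -0.0]
contact_force: [-1.5, -0.0, 0.5]
gripper_width: 0.997
```

```bash
python3 - <<'E'
from h import *
o,p,R=state(); print(o["t"],p,np.arctan2(R[1,0],R[0,0]),o["contact_force"],o["gripper_width"]*85.4)
m,im=shot("w5"); draw(im,m,res_pts(.4044,.3131,-.256)+sl_pts(.4044,.3131,.012)); cv2.imwrite("pics/w5o.png",im)
E
```

```text
9.225 [0.48379598 0.29049234 0.26758862] 1.3099670927484917 [-1.47640187 -0.03259549  0.45095177] 85.18018797896741
```

View pics/w5o.png

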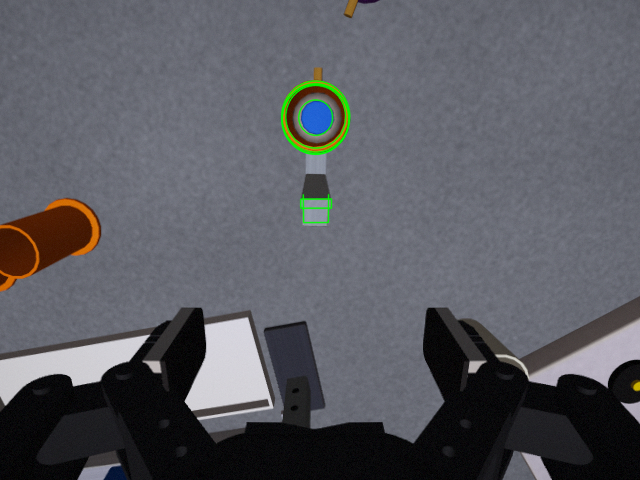

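```bash
python3 - <<'E'
from h import *
o,p,R=state(); print(np.round(o["q"],3)); print(rel([.4576,.2992,.2676],-.256))
E
```

```text
[-0.753  0.276  0.121  1.811 -0.038  1.059  0.694]
(array([  1.5, -25.8,  -0.5]), np.float64(1.568))
```

Call:
arm_command(series=[[40, [1.5, -25.8, 0], 1.568], [40, [1.5, -25.8, 0], 1.568], [40, [1.5, -25.8, 0], 1.568], [40, [1.5, -25.8, 0], 1.568], [40, [1.5, -25.8, 0], 1.568], [40, [1.5, -25.8, 0], 1.568], [40, [1.5, -25.8, 0], 1.568], [40, [1.5, -25.8, 0], 1.568]])

```text
t: 10.28
eef_pos: [0.4558, 0.3001, 0.267]
tool_rot: [0.001, 0.995, -0.095, -0.001]
contact_force: [-0.7, 0.7, 0.1]
gripper_width: 0.468
```

```bash
python3 - <<'E'
from h import *
print(state()[0]["q"],rel([.4576,.2992,.2],-.256))
E
```

```text
[-0.97861467  0.25122748  0.33937645  1.86197627 -0.09642901  1.04678748
 -0.79163613] (array([ 2.1,  0.5, 66.9]), np.float64(0.065))
```

Call:
arm_command(series=[[40, [1.5, 0.5, 0], 0.065], [40, [1.5, 0.5, 40], 0.065], [40, [1.5, 0.5, 67], 0.065], [40, [1.5, 0.5, 67], 0.065], [40, [1.5, 0.5, 67], 0.065]])

```text
t: 10.9
eef_pos: [0.4589, 0.2994, 0.2018]
tool_rot: [-0.0, 0.992, -0.125, -0.0]
contact_force: [0.1, 0.1, -0.2]
gripper_width: 0.467
```

```bash
python3 - <<'E'
from h import *
print(rel([.4576,.2992,.128],-.256))
m,im=shot("w6"); draw(im,m,res_pts(.4044,.3131,-.256)); cv2.imwrite("pics/w6o.png",im)
E
```

```text
(array([-1.2,  0.5, 73.8]), np.float64(0.005))
```

View pics/w6o.png

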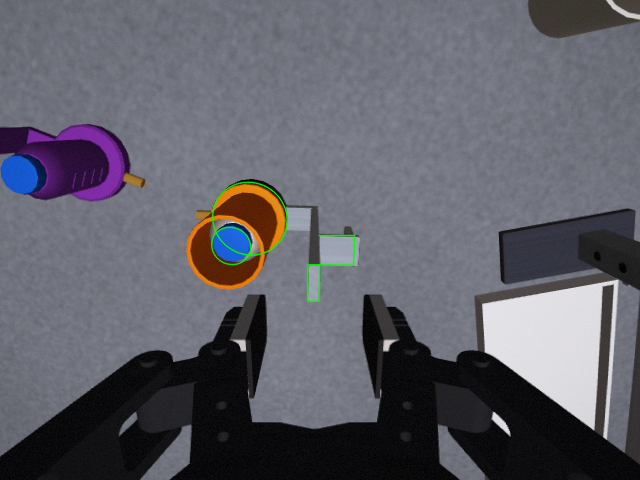

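Call:
arm_command(series=[[40, [-1.2, 0.5, 30], 0], [40, [-1.2, 0.5, 60], 0], [40, [-1.2, 0.5, 74], 0], [40, [-1.2, 0.5, 74], 0], [25, [-1.2, 0.5, 74], 0], [15, [-1.2, 0.5, 74], 0], [3, [-1.2, 0.5, 74], 0], [0, [-1.2, 0.5, 74], 0]], squeeze=70)

```text
t: 11.95
eef_pos: [0.4587, 0.2992, 0.1283]
tool_rot: [-0.001, 0.992, -0.126, 0.001]
contact_force: [-0.5, -0.8, 6.5]
gripper_width: 0.061
```

Call:
arm_command(series=[[0, [0, 0, 0], 0], [0, [0, 0, 0], 0], [0, [0, 0, 0], 0], [0, [0, 0, 0], 0]])

```text
t: 12.45
eef_pos: [0.4587, 0.2992, 0.1282]
tool_rot: [-0.001, 0.992, -0.126, 0.001]
contact_force: [-0.6, -0.2, 6.3]
gripper_width: 0.059
```

```bash
python3 - <<'E'
from h import *
o,p,R=state(); print(o["t"],p,np.arctan2(R[1,0],R[0,0]),o["contact_force"],o["gripper_width"]*85.4)
m,im=shot("w7")
E
```

```text
12.45 [0.45866963 0.29917997 0.12824358] -0.2520097809028799 [-0.61689281 -0.16349943  6.30760704] 5.066987264528198
```

View pics/w7.png

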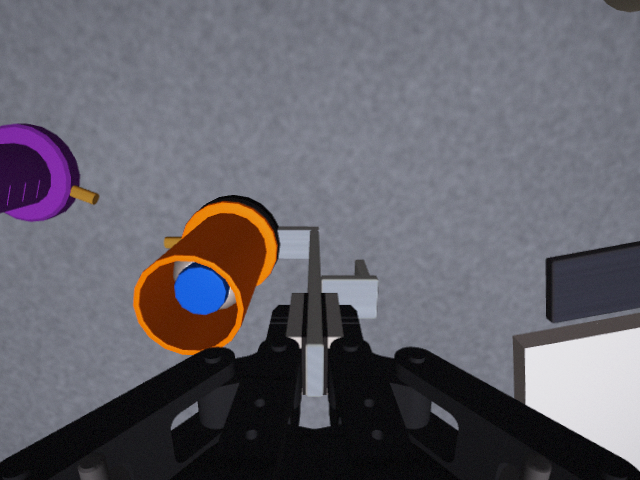

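Call:
arm_command(series=[[0, [0, 0, -3], 0], [0, [0, 0, -10], 0], [0, [0, 0, -25], 0], [0, [0, 0, -50], 0], [0, [0, 0, -80], 0], [0, [0, 0, -120], 0], [0, [0, 0, -155], 0], [0, [0, 0, -175], 0]])

```text
t: 13.5
eef_pos: [0.4586, 0.2987, 0.3053]
tool_rot: [-0.001, 0.992, -0.126, 0.001]
contact_force: [1.2, 0.1, -3.3]
gripper_width: 0.063
```

Call:
arm_command(series=[[0, [0, 0, 0], 0], [0, [0, 0, 0], 0], [0, [0, 0, 0], 0]])

```text
t: 13.88
eef_pos: [0.4574, 0.2982, 0.3011]
tool_rot: [0.001, 0.992, -0.126, -0.001]
contact_force: [-0.6, -0.1, -2.7]
gripper_width: 0.06
```

```bash
python3 - <<'E'
from h import *
o,p,R=state(); print(o["t"],p,np.arctan2(R[1,0],R[0,0]),o["contact_force"],o["torque"],o["gripper_width"]*85.4)
m,im=shot("w8"); m,im=shot("s8","scene"); crop(im,230,130,230,170,3,"s8c.png")
E
```

```text
13.875 [0.45742114 0.29824206 0.30110132] -0.25202261251706076 [-0.56311272 -0.1120228  -2.70068172] [-0.03985898 -0.09884867  0.06810629] 5.099936888757304
```

View pics/w8.png

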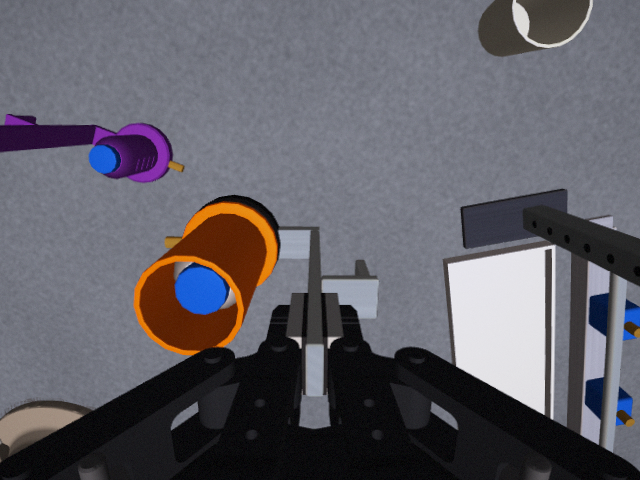

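View pics/s8c.png

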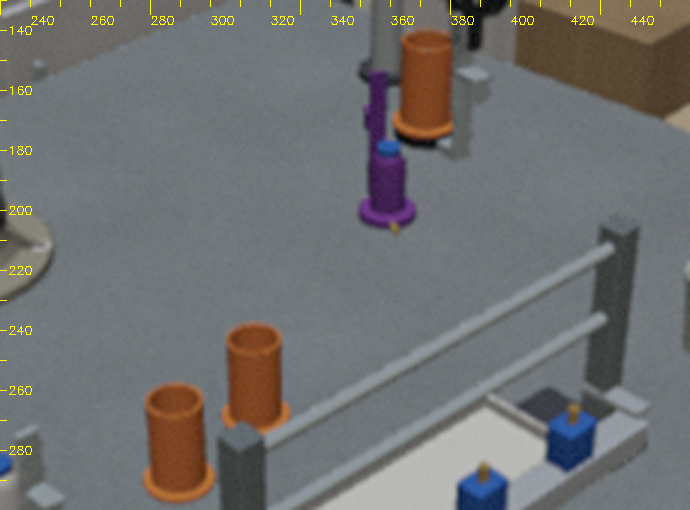

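```bash
python3 - <<'E'
from h import *
crop(cv2.imread("pics/w8.png"),540,170,100,290,2,"w8c.png")
crop(cv2.imread("pics/top0.png"),225,160,160,35,5,"t0c.png")
E
```

```text
(no output)
```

View pics/w8c.png

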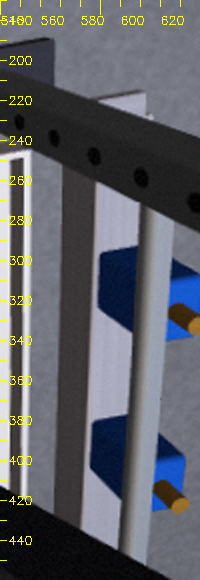

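View pics/t0c.png

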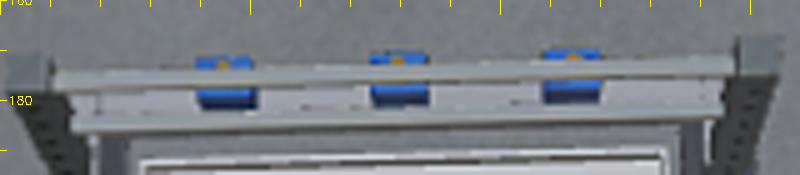

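```bash
python3 - <<'E'
from h import *
T=camera_model("top"); w=load("w8"); S=camera_model("scene")
for uv in [(236,176.2),(372,172.8)]: print("top",onz(T,uv,.21))
for uv in [(617.5,280),(608,430)]: print("w",onz(w,uv,.21))
s=230;
for uv in [(230+612/3,130+250/3),(230+268/3,130+440/3)]: print("scene",onz(S,uv,.21))
E
```

```text
top [0.692405   0.19850906 0.21      ]
top [ 0.66730337 -0.19534934  0.21      ]
w [0.63919347 0.23488579 0.21      ]
w [0.63242942 0.11331278 0.21      ]
scene [0.69675392 0.20544484 0.21      ]
scene [ 0.66727168 -0.17597871  0.21      ]
```

```bash
cat >> h.py <<'E'
RC=np.array([.680,.0016]);RY=-.0636
def rk(x,y,z):
    c,s=np.cos(RY),np.sin(RY); return np.array([RC[0]+c*x-s*y,RC[1]+s*x+c*y,z])
E
python3 - <<'E'
from h import *
w=load("w8")
for uv in [(617.5,280),(608,430)]: print("w",onz(w,uv,.14))
print(rk(-.072,.09,.301),rel(rk(-.072,.09,.302),RY))
E
```

```text
w [0.69199564 0.19088809 0.14      ]
w [0.68304812 0.03007054 0.14      ]
[0.61386571 0.09599415 0.301     ] (array([201.8, 157.1,  -0.6]), np.float64(-0.188))
```

Call:
arm_command(series=[[0, [25, 20, 0], -0.03], [0, [60, 47, 0], -0.06], [0, [100, 78, 0], -0.09], [0, [140, 110, 0], -0.13], [0, [175, 137, 0], -0.16], [0, [195, 152, 0], -0.185], [0, [202, 157, 0], -0.188], [0, [202, 157, 0], -0.188]])

```text
t: 14.98
eef_pos: [0.6142, 0.0966, 0.3018]
tool_rot: [-0.0, 0.999, -0.032, -0.0]
contact_force: [-0.9, 1.5, -3.1]
gripper_width: 0.062
```

Call:
arm_command(series=[[0, [0, 0, 0], 0], [0, [0, 0, 0], 0], [0, [0, 0, 0], 0]])

```text
t: 15.35
eef_pos: [0.6142, 0.097, 0.3024]
tool_rot: [-0.0, 1.0, -0.031, -0.0]
contact_force: [0.0, 0.0, -3.1]
gripper_width: 0.058
```

```bash
python3 - <<'E'
from h import *
o,p,R=state(); print(o["t"],p,np.arctan2(R[1,0],R[0,0]),o["contact_force"],o["torque"],o["gripper_width"]*85.4)
m,im=shot("w9"); m,im=shot("s9","scene"); crop(im,250,130,250,190,3,"s9c.png"); m,im=shot("t9","top"); crop(im,225,150,160,80,5,"t9c.png")
E
```

```text
15.35 [0.61420097 0.09703357 0.30239305] -0.06293254791113456 [ 0.01149859  0.01559235 -3.06522438] [-0.007926   -0.15850261  0.04191617] 4.924261611777269
```

View pics/w9.png

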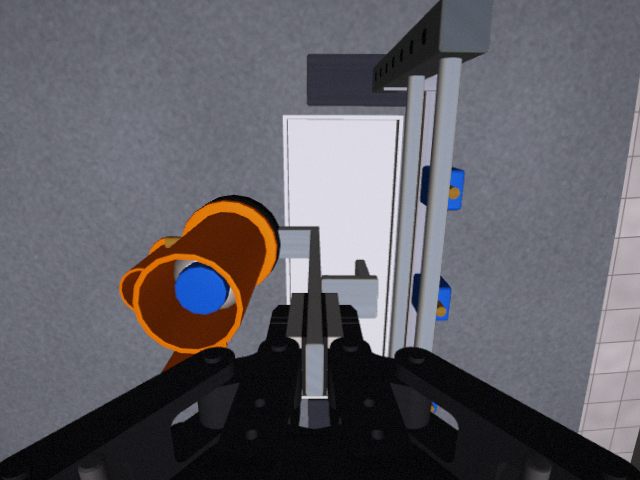

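View pics/s9c.png

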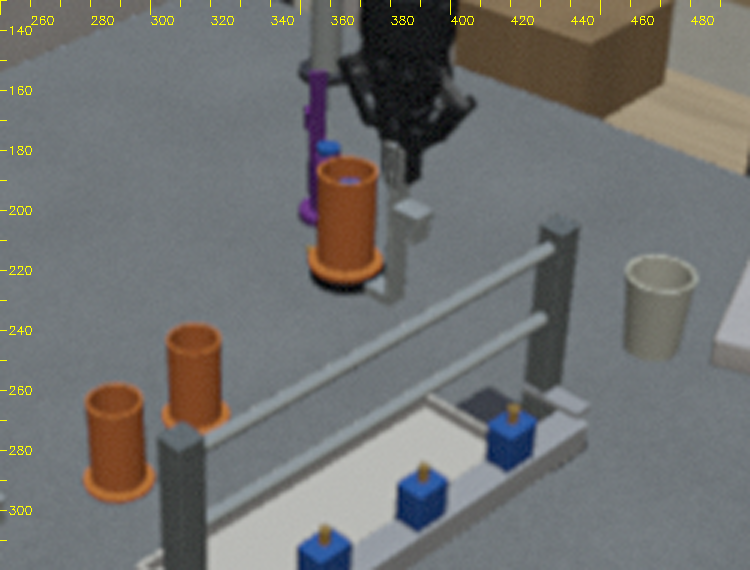

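View pics/t9c.png

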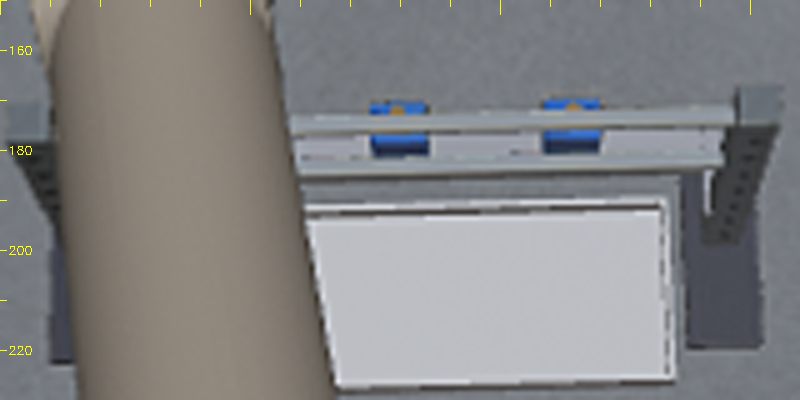

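```bash
python3 - <<'E'
from h import *
crop(cv2.imread("pics/w9.png"),280,50,200,110,4,"w9a.png")
crop(cv2.imread("pics/w9.png"),280,240,200,120,4,"w9b.png")
E
```

```text
(no output)
```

View pics/w9a.png

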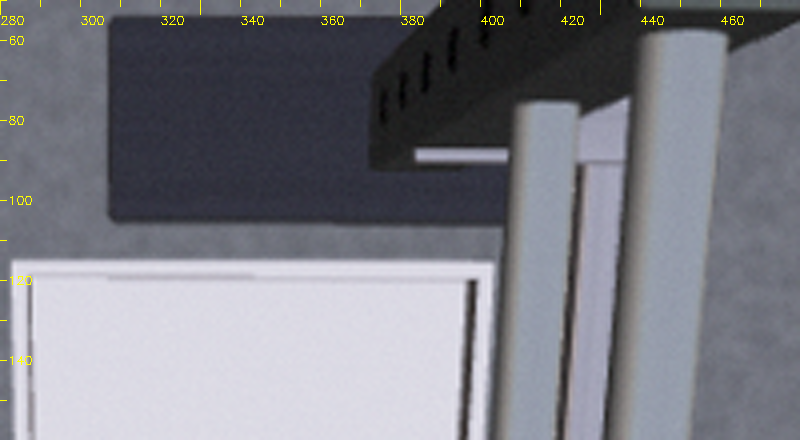

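View pics/w9b.png

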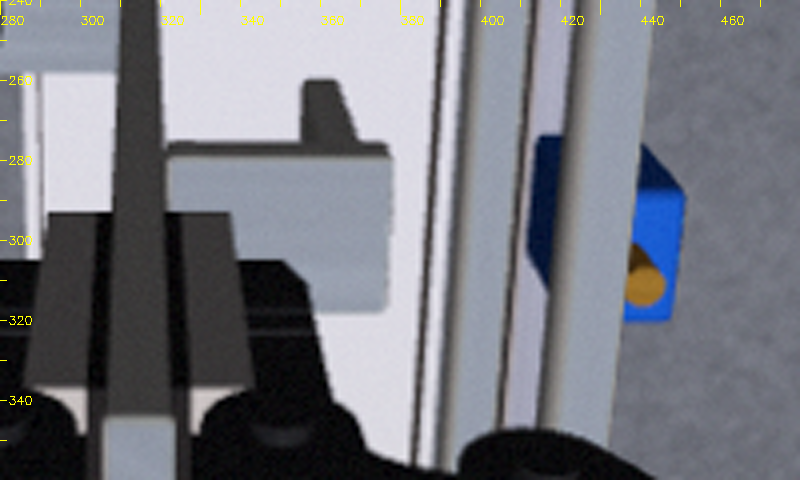

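```bash
python3 - <<'E'
from h import *
w=load("w9"); tcp=np.array([.6142,.09703,.3024]); 
P=[onz(w,uv,.21) for uv in [(450.6,65),(443,150),(433.5,265),(424.4,340)]]
for p in P: print(p.round(4))
P=np.array(P); k=np.polyfit(P[:,1],P[:,0],1); print("bar x=",k, "yaw",-np.arctan(k[0]))
L=[onz(w,uv,.14) for uv in [(280+546/4,50+110/4),(280+497/4,240+100/4)]]; L=[onz(w,(280+(514+578)/8,50+100/4),.14),onz(w,(280+(505+565)/8,50+420/4),.14),onz(w,(280+(462+527)/8,240+100/4),.14),onz(w,(280+(440+502)/8,240+420/4),.14)]
L=np.array(L); print(L.round(4)); k2=np.polyfit(L[:,1],L[:,0],1);print(k2)
z=tcp[2]-.1282+.096
for uv in [(322,279.5),(377,279.5),(322,317),(376.5,317)]:
    h=onz(w,uv,z); a=-.0629; d=(h-tcp)[:2]; print("hook",h.round(4),"tool xy", (d@[np.cos(a),np.sin(a)])*1e3, d@[-np.sin(a),np.cos(a)]*1e3)
E
```

```text
[0.6932 0.2001 0.21  ]
[0.6903 0.1556 0.21  ]
[0.6868 0.0866 0.21  ]
[0.6825 0.0341 0.21  ]
bar x= [0.06233005 0.68080108] yaw -0.0622495200418384
[[ 0.6931  0.2037  0.14  ]
 [ 0.6915  0.148   0.14  ]
 [ 0.6844  0.0608  0.14  ]
 [ 0.6799 -0.0135  0.14  ]]
[0.06380196 0.68084527]
hook [0.6178 0.1063 0.2702] tool xy 3.0407165019818923 9.494261199620867
hook [0.6426 0.1047 0.2702] tool xy 27.848099331907903 9.488731945781744
hook [0.6168 0.0875 0.2702] tool xy 3.1684207227056036 -9.329947575077648
hook [0.6421 0.0859 0.2702] tool xy 28.56860748850656 -9.356076771139916
```

Call:
arm_command(series=[[0, [10, -0.7, 0], 0], [0, [25, -1.7, 0], 0], [0, [40, -2.8, 0], 0], [0, [52, -3.6, 0], 0], [0, [58, -4.1, 0], 0], [0, [60, -4.2, 0], 0], [0, [60, -4.2, 0], 0], [0, [60, -4.2, 0], 0]])

```text
t: 16.5
eef_pos: [0.6743, 0.0967, 0.3024]
tool_rot: [-0.0, 0.999, -0.032, -0.0]
contact_force: [0.7, -0.1, -2.9]
gripper_width: 0.063
```

```bash
python3 - <<'E'
from h import *
o,p,R=state(); print(o["t"],p,np.arctan2(R[1,0],R[0,0]),o["contact_force"],o["torque"],o["gripper_width"]*85.4)
m,im=shot("w10"); crop(im,230,180,200,150,4,"w10c.png"); m,im=shot("s10","scene"); crop(im,300,130,160,120,5,"s10c.png")
E
```

```text
16.5 [0.67434015 0.09665516 0.30244682] -0.06398083187590838 [ 0.73663715 -0.14035507 -2.873101  ] [ 0.01879278 -0.13631413  0.02893539] 5.41197122707731
```

View pics/w10c.png

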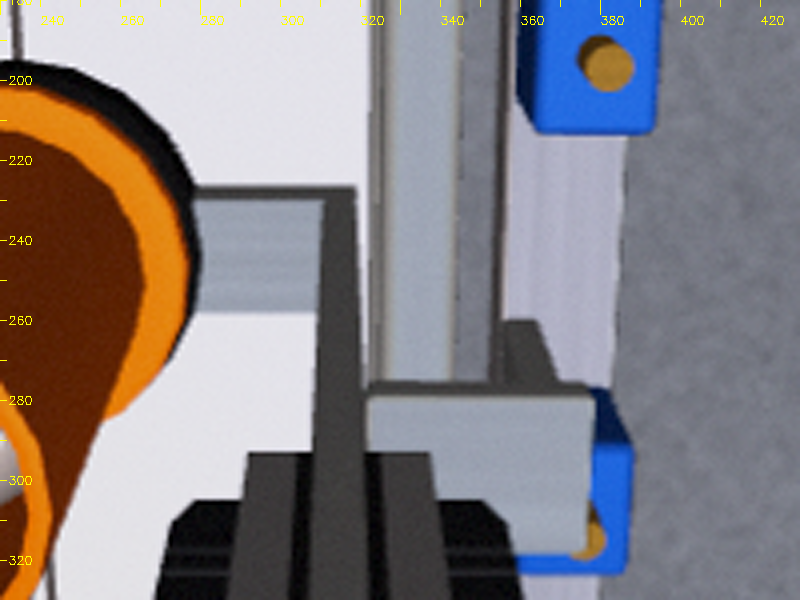

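View pics/s10c.png

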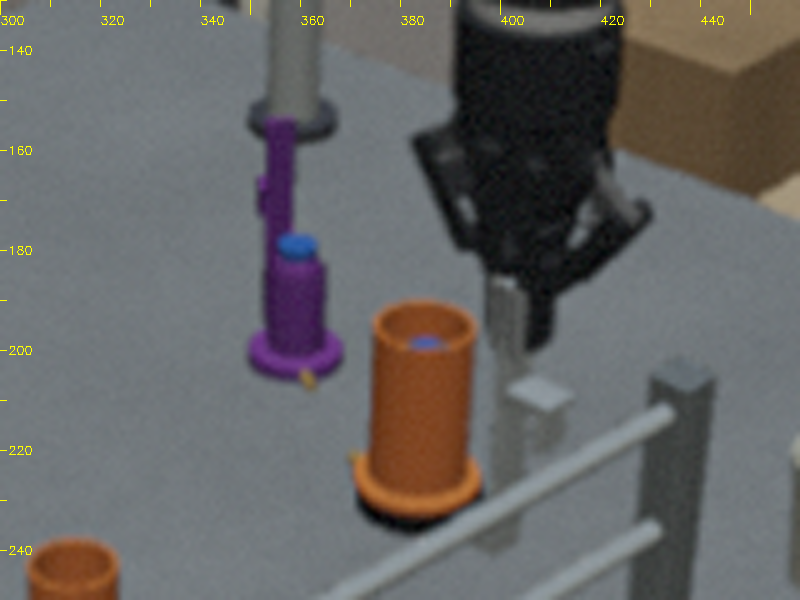

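```bash
python3 - <<'E'
from h import *
w=load("w10"); tcp=np.array([.67434,.09666,.30245]); a=-.064
def tx(uv,z):
    d=(onz(w,uv,z)-tcp)[:2]; return np.round([d@[np.cos(a),np.sin(a)]*1e3, d@[-np.sin(a),np.cos(a)]*1e3],1)
for uv in [(230+422/4,180+340/4),(230+423/4,180+100/4),(230+424/4,183)]: print("bar",tx(uv,.21))
for uv in [(230+358/4,180+190/4),(230+322/4,180+190/4)]: print("strap bottom at foot?",tx(uv,.1743+.012),tx(uv,.1743))
print("lip lower", tx((230+505/4,180+320/4),.1743+.068),tx((230+537/4,180+320/4),.1743+.068))
E
```

```text
bar [12.6 -5.9]
bar [12.1 31.6]
bar [12.1 44.5]
strap bottom at foot? [ 3.  11.7] [3.2 8.6]
strap bottom at foot? [-2.9 11.7] [-3.   8.6]
lip lower [21.5  8.9] [25.6  8.9]
```

Call:
arm_command(series=[[0, [0, 0, 5], 0], [0, [0, 0, 12], 0], [0, [0, 0, 20], 0], [0, [0, 0, 28], 0], [0, [0, 0, 36], 0], [0, [0, 0, 41], 0], [0, [0, 0, 44], 0], [0, [0, 0, 44], 0]])

```text
t: 17.6
eef_pos: [0.6746, 0.0966, 0.2582]
tool_rot: [0.0, 0.999, -0.032, -0.0]
contact_force: [0.3, 1.3, -3.8]
gripper_width: 0.06
```

Call:
arm_command(series=[[0, [0, 0, 1], 0], [0, [0, 0, 2], 0], [0, [0, 0, 2.5], 0], [0, [0, 0, 2.5], 0]])

```text
t: 18.1
eef_pos: [0.6746, 0.0966, 0.2558]
tool_rot: [-0.0, 0.999, -0.032, -0.0]
contact_force: [-0.3, 0.4, -2.8]
gripper_width: 0.056
```

Call:
arm_command(series=[[0, [0, 0, 0.5], 0], [0, [0, 0, 1], 0], [0, [0, 0, 1.5], 0], [0, [0, 0, 1.5], 0]])

```text
t: 18.6
eef_pos: [0.6747, 0.0966, 0.2543]
tool_rot: [-0.0, 0.999, -0.032, 0.0]
contact_force: [0.2, 0.1, -2.8]
gripper_width: 0.061
```

Call:
arm_command(series=[[0, [0, 0, 0.5], 0], [0, [0, 0, 1], 0], [0, [0, 0, 1], 0]])

```text
t: 18.98
eef_pos: [0.6747, 0.0966, 0.2542]
tool_rot: [-0.0, 0.999, -0.032, 0.0]
contact_force: [-3.2, -1.1, 5.0]
gripper_width: 0.065
```

Call:
arm_command(series=[[0, [0, 0, -0.3], 0], [8, [0, 0, -0.3], 0], [10, [0, 0, -0.3], 0], [12, [0, 0, -0.3], 0], [14, [0, 0, -0.3], 0], [16, [0, 0, -0.3], 0], [18, [0, 0, -0.3], 0], [20, [0, 0, -0.3], 0]], squeeze=20)

```text
t: 19.98
eef_pos: [0.6746, 0.0966, 0.2536]
tool_rot: [-0.0, 0.999, -0.032, -0.0]
contact_force: [-0.3, -0.2, -0.4]
gripper_width: 0.236
```

```bash
python3 - <<'E'
from h import *
o,p,R=state(); print(o["t"],p,o["contact_force"],o["torque"],o["gripper_width"]*85.4)
m,im=shot("w11"); m,im=shot("s11","scene"); crop(im,300,130,160,120,5,"s11c.png")
E
```

```text
19.975 [0.67464246 0.09658462 0.25356777] [-0.30131141 -0.17514771 -0.39619918] [0.01294907 0.05992375 0.00305914] 20.119946155634572
```

View pics/w11.png

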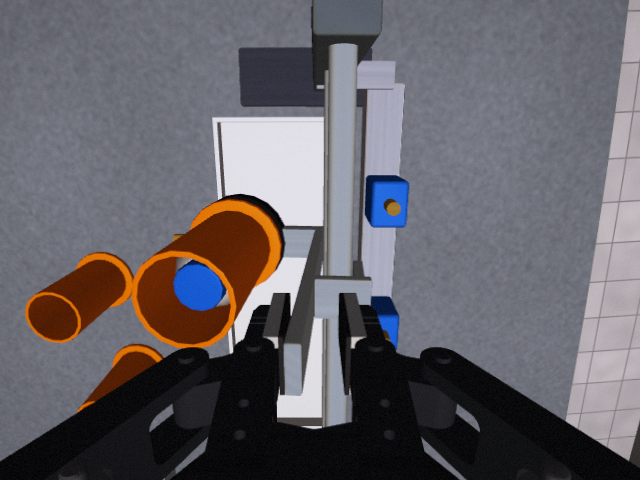

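View pics/s11c.png

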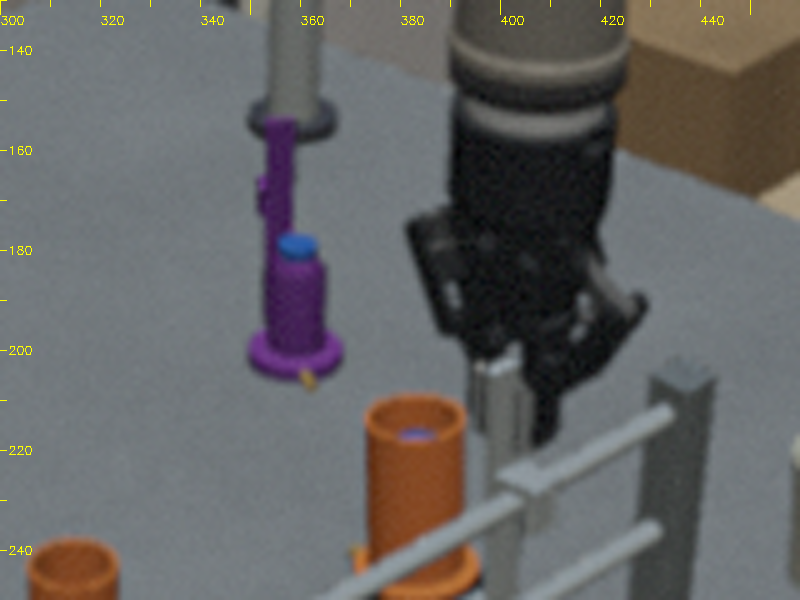

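Call:
arm_command(series=[[24, [0, 0, 0], 0], [30, [0, 0, 0], 0], [45, [0, 0, 0], 0], [45, [0, 0, 0], 0], [45, [0, 0, -10], 0], [45, [0, 0, -30], 0], [45, [0, 0, -60], 0], [45, [0, 0, -100], 0]])

```text
t: 21.08
eef_pos: [0.6744, 0.0965, 0.3556]
tool_rot: [0.0, 0.999, -0.032, -0.0]
contact_force: [0.8, -0.6, -1.1]
gripper_width: 0.528
```

```bash
python3 - <<'E'
from h import *
o,p,R=state(); print(o["t"],p,np.arctan2(R[1,0],R[0,0]),np.round(o["q"],2),o["contact_force"])
m,im=shot("w12"); m,im=shot("s12","scene"); crop(im,300,170,160,120,5,"s12c.png"); shot("t12","top")
E
```

```text
21.075 [0.67443041 0.09654566 0.3555527 ] -0.06418096264376177 [-0.54  0.44  0.46  1.42 -0.2   1.32 -0.14] [ 0.80957974 -0.55220754 -1.09422784]
```

View pics/w12.png

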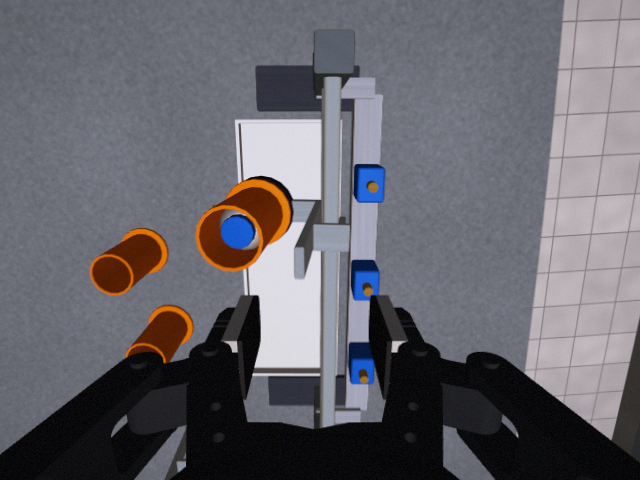

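View pics/s12c.png

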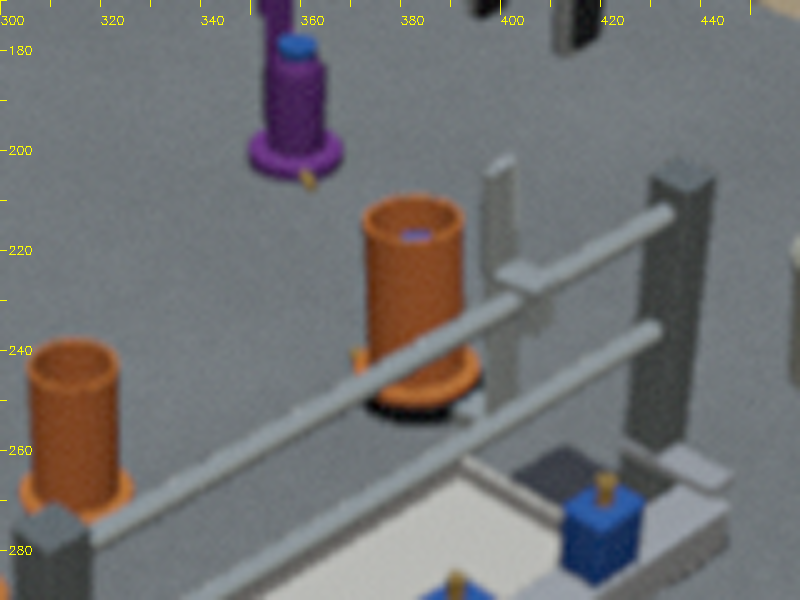

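View pics/t12.png

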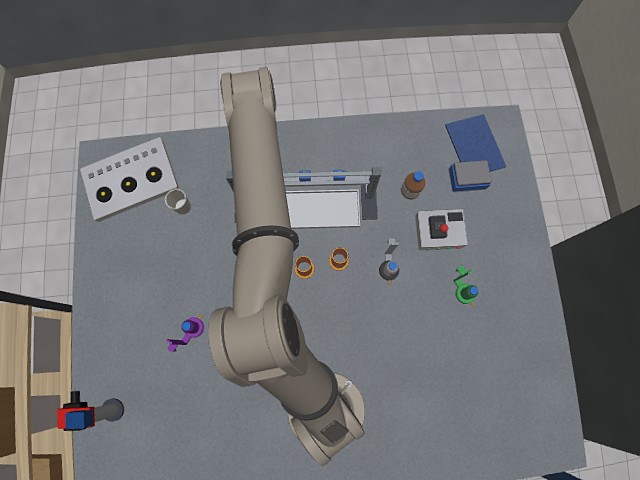

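```bash
python3 - <<'E'
from h import *
print(rel([.457,-.083,.228],1.49))
E
```

```text
(array([-208. ,  193.3,  128.4]), np.float64(-1.554))
```

Call:
arm_command(series=[[85, [-208, 193, 0], -1.554], [85, [-208, 193, 0], -1.554], [85, [-208, 193, 40], -1.554], [85, [-208, 193, 80], -1.554], [85, [-208, 193, 128], -1.554], [85, [-208, 193, 128], -1.554], [85, [-208, 193, 128], -1.554], [85, [-208, 193, 128], -1.554]])

```text
t: 22.22
eef_pos: [0.4542, -0.0829, 0.2254]
tool_rot: [-0.0, 0.751, 0.66, -0.0]
contact_force: [0.8, 0.6, 0.2]
gripper_width: 0.992
```

```bash
python3 - <<'E'
from h import *
print(state()[0]["q"],rel([.457,-.083,.228],1.49))
E
```

```text
[-0.25865394  0.14868488  0.33761248  2.08937089 -0.06203951  0.91353323
  1.55503835] (array([ 0.3,  2.8, -2.6]), np.float64(-0.048))
```

Call:
arm_command(series=[[85, [0, 2.5, -2], -0.048], [85, [0, 2.5, -2], -0.048], [85, [0, 2.5, -2], -0.048]])

```text
t: 22.6
eef_pos: [0.457, -0.083, 0.2276]
tool_rot: [-0.0, 0.738, 0.675, -0.0]
contact_force: [0.0, -0.4, 0.2]
gripper_width: 0.991
```

```bash
python3 - <<'E'
from h import *
o,p,R=state(); print(o["t"],p,np.arctan2(R[1,0],R[0,0]))
m,im=shot("w13"); draw(im,m,res_pts(.4105,-.2415,-.08)+sl_pts(.457,-.0825)); cv2.imwrite("pics/w13o.png",im)
E
```

```text
22.6 [ 0.45700785 -0.0830365   0.22759   ] 1.4827839372079161
```

View pics/w13o.png

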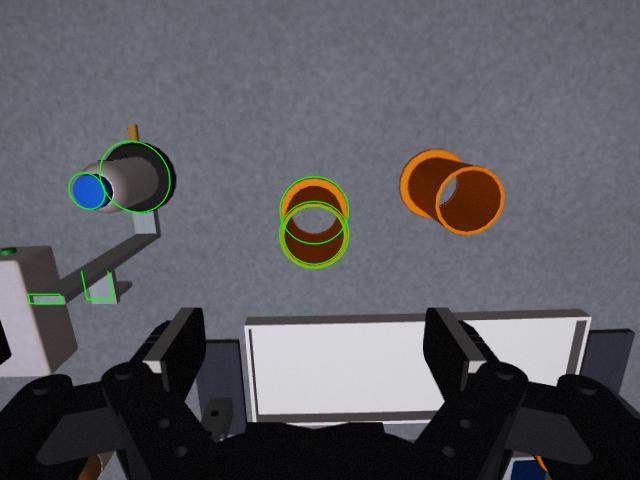

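```bash
python3 - <<'E'
from h import *
im=cv2.imread("pics/w13.png"); crop(im,15,115,170,200,4,"w13c.png"); crop(im,270,165,90,115,5,"w13d.png")
E
```

```text
(no output)
```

View pics/w13c.png

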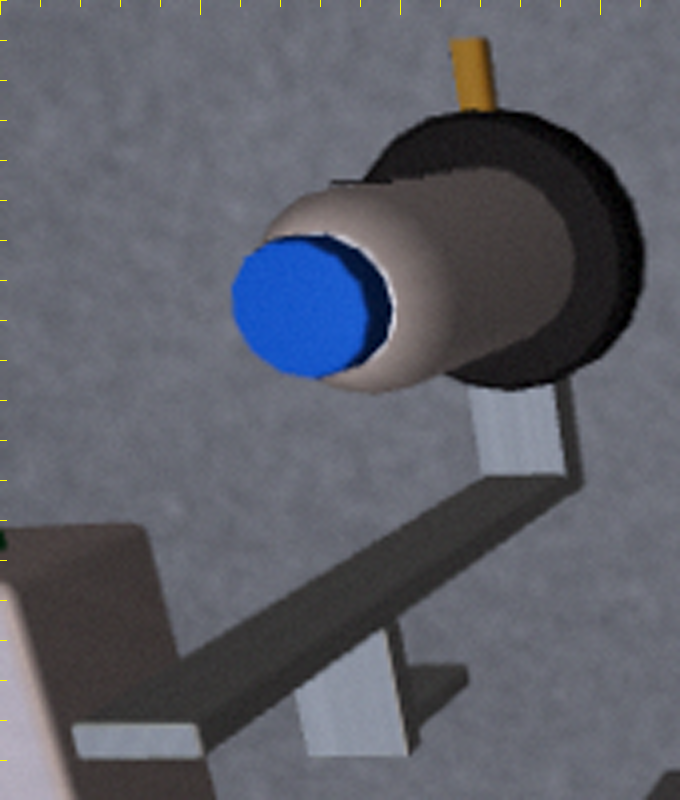

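View pics/w13d.png

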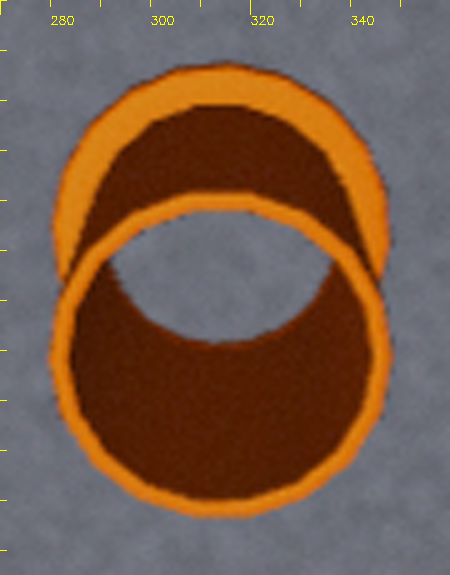

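```bash
python3 - <<'E'
from h import *
m=load("w13"); im=cv2.imread("pics/w13.png")
s=onz(m,(314.1,235.7),.09); cap=onz(m,(90.2,191.5),.088); tab=onz(m,(49.5,300.2),.15)
c1=onz(m,(15+72/4,115+741/4),.15);c2=onz(m,(15+201/4,115+741/4),.15); print("tab edge yaw",np.arctan2(*(c2-c1)[[1,0]])-np.pi/2)
print(s,cap,tab,np.arctan2(*(tab-cap)[[1,0]]), np.linalg.norm((tab-cap)[:2]))
yaw=np.arctan2(*(tab-cap)[[1,0]])
draw(im,m,sl_pts(s[0],s[1])+res_pts(cap[0],cap[1],yaw)); 
cv2.imwrite("pics/w13o.png",cv2.resize(im[115:315,15:365],None,fx=2.2,fy=2.2,interpolation=cv2.INTER_CUBIC))
print(rel([s[0],s[1],.076],yaw+np.pi/2))
E
```

```text
tab edge yaw -0.0778734287462175
[ 0.45745436 -0.08219743  0.09      ] [ 0.41128119 -0.23880207  0.088     ] [ 0.46670378 -0.2430277   0.15      ] -0.07609648098377714 0.05558345156563313
(array([  0.8,   0.4, 151.6]), np.float64(-0.012))
```

View pics/w13o.png

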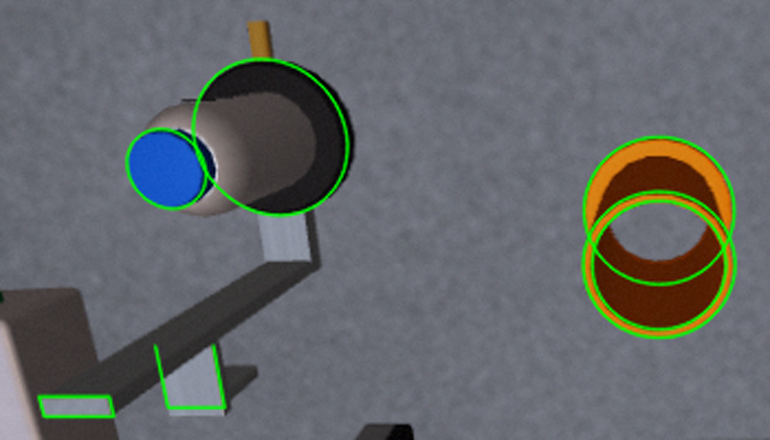

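Call:
arm_command(series=[[85, [0.8, 0.4, 60], -0.012], [85, [0.8, 0.4, 110], -0.012], [85, [0.8, 0.4, 145], -0.012], [85, [0.8, 0.4, 151.5], -0.012], [85, [0.8, 0.4, 151.5], -0.012], [44, [0.8, 0.4, 151.5], -0.012], [44, [0.8, 0.4, 151.5], -0.012], [44, [0.8, 0.4, 151.5], -0.012]], squeeze=30)

```text
t: 23.65
eef_pos: [0.4586, -0.0824, 0.0774]
tool_rot: [0.001, 0.733, 0.68, 0.001]
contact_force: [-2.4, -0.7, 6.8]
gripper_width: 0.571
```

Call:
arm_command(series=[[44, [0, 0, 0], 0], [44, [0, 0, 0], 0], [44, [0, 0, 0], 0]])

```text
t: 24.02
eef_pos: [0.4587, -0.0824, 0.0774]
tool_rot: [0.001, 0.733, 0.68, 0.001]
contact_force: [-1.4, -0.9, 7.3]
gripper_width: 0.571
```

```bash
python3 - <<'E'
from h import *
o,p,R=state(); print(o["t"],p,np.arctan2(R[1,0],R[0,0]),o["contact_force"],o["gripper_width"]*85.4)
m,im=shot("w14"); draw(im,m,sl_pts(.4575,-.0822)); cv2.imwrite("pics/w14o.png",im)
E
```

```text
24.025 [ 0.45866153 -0.08240507  0.07736111] 1.4956511913583388 [-1.44333304 -0.89843635  7.28850241] 48.79139405313382
```

View pics/w14o.png

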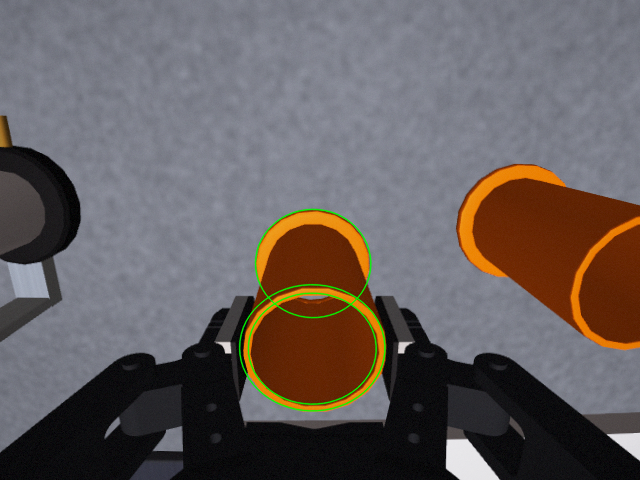

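Call:
arm_command(series=[[44, [0, 0, -20], 0], [44, [0, 0, -60], 0], [44, [0, 0, -110], 0], [44, [0, 0, -150], 0], [44, [0, 0, -171], 0], [44, [0, 0, -171], 0], [44, [0, 0, -171], 0]])

```text
t: 24.95
eef_pos: [0.457, -0.0822, 0.2464]
tool_rot: [-0.0, 0.733, 0.68, -0.0]
contact_force: [-0.3, -0.0, -2.1]
gripper_width: 0.571
```

```bash
python3 - <<'E'
from h import *
print(state()[1],rel([.4125,-.240,.248],np.pi/2-.076))
E
```

```text
[ 0.45699962 -0.08215499  0.24641594] (array([-160.7,  -32.6,   -1.6]), np.float64(0.001))
```

Call:
arm_command(series=[[44, [-40, -8, -2], 0], [44, [-85, -17, -2], 0], [44, [-125, -26, -2], 0], [44, [-153, -31, -2], 0], [44, [-160.7, -32.6, -2], 0], [44, [-160.7, -32.6, -2], 0], [44, [-160.7, -32.6, -2], 0], [44, [-160.7, -32.6, -2], 0]])

```text
t: 25.95
eef_pos: [0.4136, -0.239, 0.2489]
tool_rot: [-0.0, 0.732, 0.681, 0.0]
contact_force: [-0.8, -1.3, -1.3]
gripper_width: 0.565
```

```bash
python3 - <<'E'
from h import *
o,p,R=state(); print(o["t"],p,np.arctan2(R[1,0],R[0,0]),o["contact_force"],o["gripper_width"]*85.4)
m,im=shot("w15"); draw(im,m,res_pts(.4113,-.2395,-.076)+sl_pts(p[0]-.0011,p[1]+.0006,p[2]-.0776)); cv2.imwrite("pics/w15o.png",im)
E
```

```text
25.95 [ 0.4135714  -0.23897398  0.24893798] 1.4979743594084982 [-0.7678861  -1.34130316 -1.27028697] 48.2314546472239
```

View pics/w15o.png

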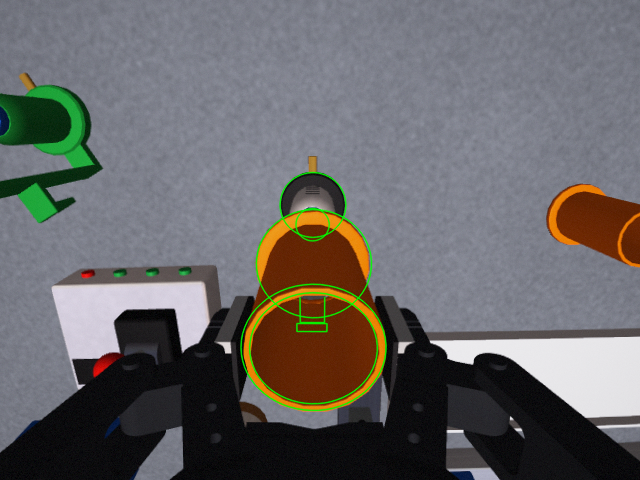

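Call:
arm_command(series=[[44, [-1.2, -1.1, 20], 0], [44, [-1.2, -1.1, 60], 0], [44, [-1.2, -1.1, 75], 0], [44, [-1.2, -1.1, 85], 0], [44, [-1.2, -1.1, 95], 0], [44, [-1.2, -1.1, 101], 0], [44, [-1.2, -1.1, 102], 0], [44, [-1.2, -1.1, 102], 0]])

```text
t: 27.0
eef_pos: [0.4122, -0.2413, 0.1474]
tool_rot: [0.0, 0.733, 0.68, 0.0]
contact_force: [0.3, -0.6, -0.3]
gripper_width: 0.571
```

```bash
python3 - <<'E'
from h import *
o,p,R=state(); print(o["t"],p,np.arctan2(R[1,0],R[0,0]),o["contact_force"],o["gripper_width"]*85.4)
m,im=shot("w16"); draw(im,m,res_pts(.4113,-.2395,-.076)+sl_pts(p[0]-.0011,p[1]+.0006,p[2]-.0776)); cv2.imwrite("pics/w16o.png",cv2.resize(im[150:430,170:460],None,fx=2,fy=2,interpolation=cv2.INTER_CUBIC))
E
```

```text
27.0 [ 0.41216942 -0.24130336  0.14739329] 1.4958694893370894 [ 0.34186896 -0.60449217 -0.32961335] 48.7998382321752
```

View pics/w16o.png

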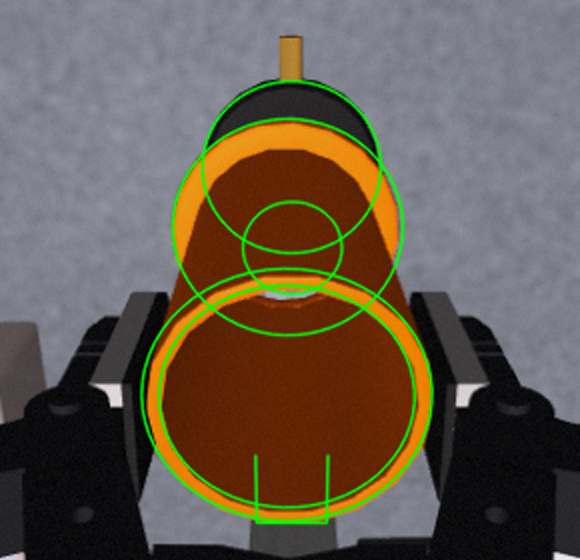

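Call:
arm_command(series=[[44, [0.8, 0.2, 0], 0], [44, [0.8, 0.2, 8], 0], [44, [0.8, 0.2, 16], 0], [44, [0.8, 0.2, 24], 0], [44, [0.8, 0.2, 32], 0], [44, [0.8, 0.2, 40], 0], [44, [0.8, 0.2, 45], 0], [44, [0.8, 0.2, 45], 0]])

```text
t: 28.05
eef_pos: [0.412, -0.2403, 0.1017]
tool_rot: [-0.0, 0.733, 0.68, -0.0]
contact_force: [0.5, 0.3, -0.2]
gripper_width: 0.573
```

Call:
arm_command(series=[[44, [0, 0, 4], 0], [44, [0, 0, 7], 0], [44, [0, 0, 9], 0], [44, [0, 0, 11], 0], [44, [0, 0, 11], 0]])

```text
t: 28.68
eef_pos: [0.4121, -0.2404, 0.091]
tool_rot: [-0.0, 0.733, 0.68, -0.0]
contact_force: [-0.2, 0.8, -0.9]
gripper_width: 0.572
```

Call:
arm_command(series=[[44, [0, 0, 1], 0], [44, [0, 0, 2], 0], [44, [0, 0, 2], 0]])

```text
t: 29.05
eef_pos: [0.4124, -0.2405, 0.0894]
tool_rot: [0.0, 0.733, 0.68, 0.0]
contact_force: [-1.0, 0.4, 4.2]
gripper_width: 0.57
```

Call:
arm_command(series=[[44, [0, 0, 0.7], 0], [60, [0, 0, 0.7], 0], [85, [0, 0, 0.7], 0], [85, [0, 0, 0], 0], [85, [0, 0, 0], 0], [85, [0, 0, -40], 0], [85, [0, 0, -100], 0], [85, [0, 0, -150], 0]])

```text
t: 30.05
eef_pos: [0.4121, -0.2405, 0.241]
tool_rot: [0.0, 0.733, 0.68, 0.0]
contact_force: [0.8, 0.5, -0.1]
gripper_width: 0.994
```

Call:
arm_command(series=[[85, [0, 80, -30], 0], [85, [0, 80, -30], 0], [85, [0, 80, -30], 0], [85, [0, 80, -30], 0]])

```text
t: 30.55
eef_pos: [0.4905, -0.2465, 0.2683]
tool_rot: [-0.001, 0.733, 0.68, -0.001]
contact_force: [-0.9, -0.5, -0.4]
gripper_width: 0.996
```

```bash
python3 - <<'E'
from h import *
o,p,R=state(); print(o["t"],p,np.arctan2(R[1,0],R[0,0]),o["contact_force"],o["q"][6])
m,im=shot("w17"); crop(im,260,50,110,200,3,"w17c.png"); draw(im,m,res_pts(.4113,-.2395,-.076)+sl_pts(.4113,-.2395,.012)); cv2.imwrite("pics/w17o.png",cv2.resize(im[40:260,200:440],None,fx=2.5,fy=2.5,interpolation=cv2.INTER_CUBIC))
print(rel([.4113+.055*np.cos(-.076),-.2395+.055*np.sin(-.076),.2],-.076))
E
```

```text
30.55 [ 0.49054088 -0.24646348  0.26825857] 1.4950718440807058 [-0.9145014  -0.47594771 -0.35374598] 1.9958215655884866
(array([  0.9, -24.2,  68.3]), np.float64(-1.571))
```

View pics/w17o.png

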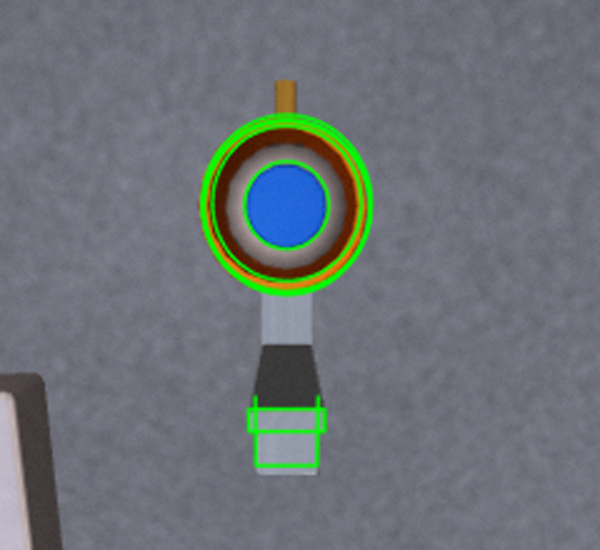

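Call:
arm_command(series=[[40, [0.9, -24.2, 0], 1.571], [40, [0.9, -24.2, 0], 1.571], [40, [0.9, -24.2, 0], 1.571], [40, [0.9, -24.2, 0], 1.571], [40, [0.9, -24.2, 0], 1.571], [40, [0.9, -24.2, 0], 1.571], [40, [0.9, -24.2, 0], 1.571], [40, [0.9, -24.2, 0], 1.571]])

```text
t: 31.6
eef_pos: [0.4665, -0.2437, 0.2686]
tool_rot: [-0.001, 1.0, -0.006, -0.001]
contact_force: [-0.3, 0.7, -0.6]
gripper_width: 0.465
```

```bash
python3 - <<'E'
from h import *
print(rel([.4113+.055*np.cos(-.076),-.2395+.055*np.sin(-.076),.2],-.076))
E
```

```text
(array([-0.2,  0. , 68.6]), np.float64(0.065))
```

Call:
arm_command(series=[[40, [0, 0, 0], 0.065], [40, [0, 0, 40], 0.065], [40, [0, 0, 68], 0.065], [40, [0, 0, 68], 0.065], [40, [0, 0, 68], 0.065]])

```text
t: 32.22
eef_pos: [0.4678, -0.2442, 0.2019]
tool_rot: [0.0, 0.999, -0.035, 0.0]
contact_force: [1.2, 0.1, 0.0]
gripper_width: 0.471
```

```bash
python3 - <<'E'
from h import *
print(rel([.4113+.055*np.cos(-.076),-.2395+.055*np.sin(-.076),.128],-.076))
m,im=shot("w18"); draw(im,m,res_pts(.4113,-.2395,-.076)); cv2.imwrite("pics/w18o.png",im)
E
```

```text
(array([-1.7, -0.4, 73.9]), np.float64(0.006))
```

View pics/w18o.png

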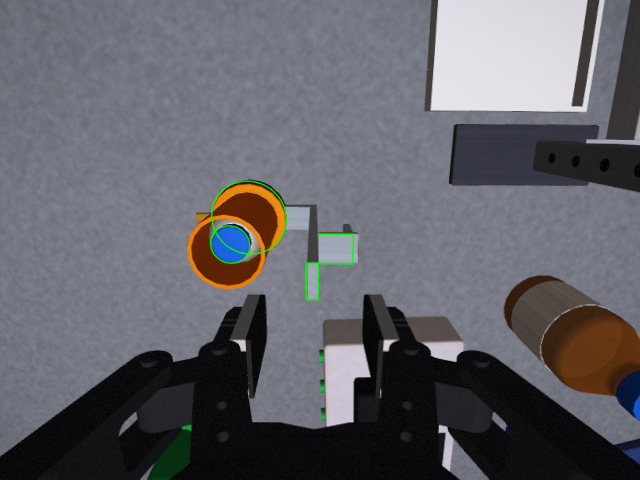

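Call:
arm_command(series=[[40, [-1.5, -0.4, 30], 0.006], [40, [-1.5, -0.4, 60], 0.006], [40, [-1.5, -0.4, 74], 0.006], [40, [-1.5, -0.4, 74], 0.006], [25, [-1.5, -0.4, 74], 0.006], [15, [-1.5, -0.4, 74], 0.006], [3, [-1.5, -0.4, 74], 0.006], [0, [-1.5, -0.4, 74], 0.006]], squeeze=70)

```text
t: 33.28
eef_pos: [0.4672, -0.2434, 0.1279]
tool_rot: [0.0, 0.999, -0.037, 0.001]
contact_force: [0.3, 1.0, 5.9]
gripper_width: 0.059
```

Call:
arm_command(series=[[0, [0, 0, 0], 0], [0, [0, 0, 0], 0], [0, [0, 0, 0], 0], [0, [0, 0, 0], 0]])

```text
t: 33.78
eef_pos: [0.4672, -0.2435, 0.128]
tool_rot: [0.0, 0.999, -0.037, 0.001]
contact_force: [0.1, 0.2, 7.3]
gripper_width: 0.057
```

Call:
arm_command(series=[[0, [0, 0, -3], 0], [0, [0, 0, -10], 0], [0, [0, 0, -25], 0], [0, [0, 0, -50], 0], [0, [0, 0, -80], 0], [0, [0, 0, -120], 0], [0, [0, 0, -155], 0], [0, [0, 0, -175], 0]])

```text
t: 34.78
eef_pos: [0.4666, -0.2438, 0.3047]
tool_rot: [0.0, 0.999, -0.038, 0.001]
contact_force: [-0.4, 0.4, -3.5]
gripper_width: 0.058
```

Call:
arm_command(series=[[0, [0, 0, 0], 0], [0, [0, 0, 0], 0], [0, [0, 0, 0], 0]])

```text
t: 35.15
eef_pos: [0.4658, -0.2428, 0.301]
tool_rot: [-0.0, 0.999, -0.038, -0.001]
contact_force: [0.0, -0.4, -4.2]
gripper_width: 0.064
```

```bash
python3 - <<'E'
from h import *
o,p,R=state(); print(o["t"],p,np.arctan2(R[1,0],R[0,0]),o["contact_force"],o["torque"],o["gripper_width"]*85.4)
m,im=shot("w19"); print(rel(rk(-.072,-.09,.302),-.063))
E
```

```text
35.15 [ 0.46578913 -0.24283528  0.30103749] -0.07510062953894031 [ 0.03918738 -0.42977338 -4.20341847] [-0.01316897 -0.11681847  0.0171667 ] 5.4559309665619296
(array([ 124.2, -169.1,   -1.1]), np.float64(-0.012))
```

View pics/w19.png

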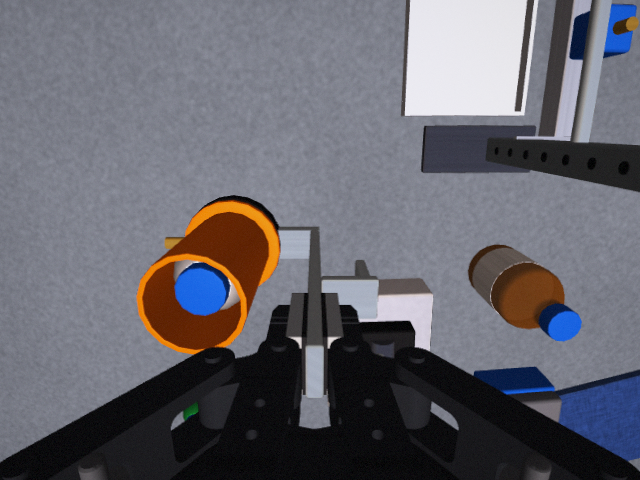

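Call:
arm_command(series=[[0, [15, -22, 0], 0], [0, [40, -55, 0], 0], [0, [70, -95, 0], 0], [0, [98, -132, -1], -0.01], [0, [117, -158, -1], -0.012], [0, [124, -169, -1], -0.012], [0, [124, -169, -1], -0.012], [0, [124, -169, -1], -0.012]])

```text
t: 36.2
eef_pos: [0.6017, -0.086, 0.3031]
tool_rot: [0.0, 0.999, -0.033, -0.0]
contact_force: [-0.7, 0.4, -4.3]
gripper_width: 0.061
```

Call:
arm_command(series=[[0, [0, 0, 0], 0], [0, [0, 0, 0], 0], [0, [0, 0, 0], 0]])

```text
t: 36.58
eef_pos: [0.6026, -0.0842, 0.3032]
tool_rot: [-0.0, 0.999, -0.032, 0.0]
contact_force: [0.2, 0.8, -2.8]
gripper_width: 0.06
```

```bash
python3 - <<'E'
from h import *
o,p,R=state(); print(o["t"],p,np.arctan2(R[1,0],R[0,0]),o["contact_force"],o["torque"],o["gripper_width"]*85.4)
m,im=shot("w20"); 
E
```

```text
36.575 [ 0.60262037 -0.0842203   0.30321559] -0.06342241430042501 [ 0.21881568  0.7502733  -2.76950452] [ 0.0422202  -0.09681699  0.05491865] 5.1020538393429335
```

View pics/w20.png

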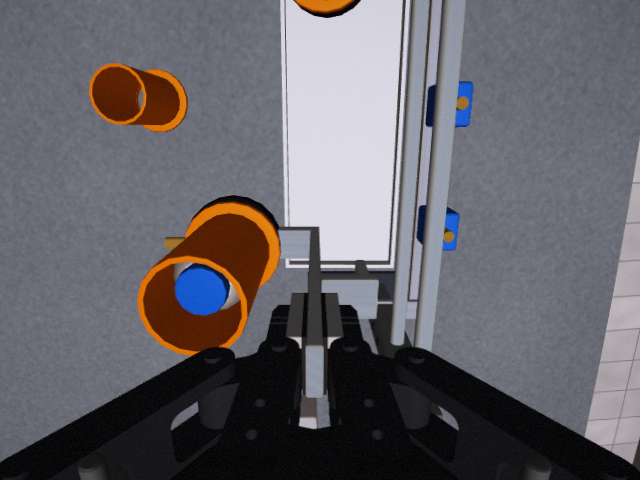

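```bash
python3 - <<'E'
from h import *
crop(cv2.imread("pics/w20.png"),380,40,100,150,4,"w20a.png")
crop(cv2.imread("pics/w20.png"),290,190,170,150,4,"w20b.png")
E
```

```text
(no output)
```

View pics/w20a.png

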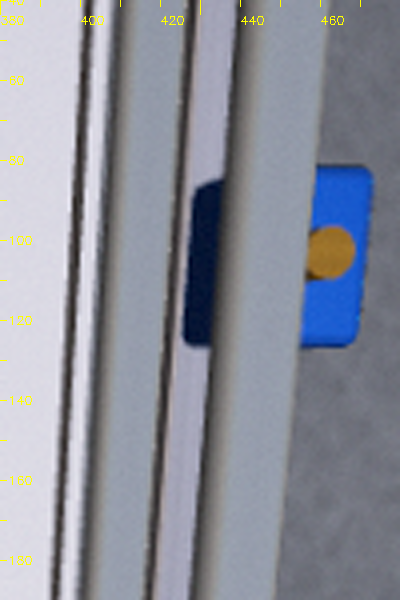

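View pics/w20b.png

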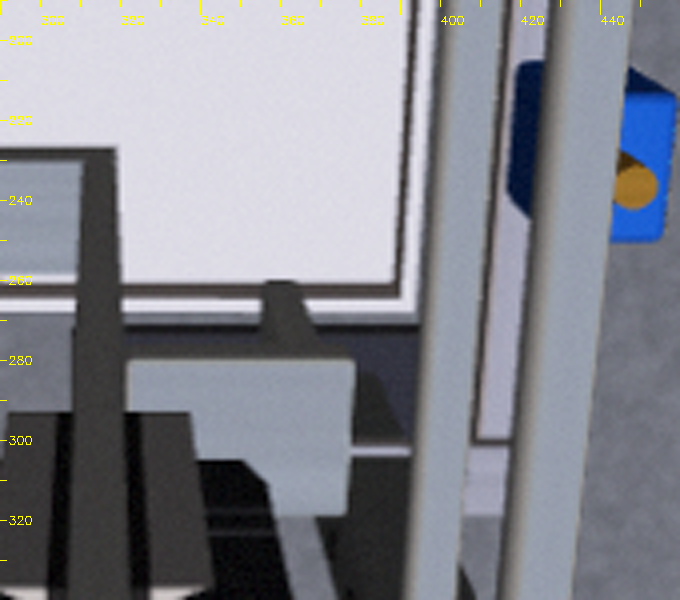

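```bash
python3 - <<'E'
from h import *
w=load("w20"); tcp=np.array([.60262,-.08422,.30322]); a=-.0634
def tx(uv,z):
    d=(onz(w,uv,z)-tcp)[:2]; return np.round([d@[np.cos(a),np.sin(a)]*1e3, d@[-np.sin(a),np.cos(a)]*1e3],1)
P=np.array([onz(w,uv,.21) for uv in [(449.5,65),(440,165),(436.9,215),(426.2,315)]]); print(P.round(4)); k=np.polyfit(P[:,1],P[:,0],1);print(k,np.polyval(k,-.085))
for uv in [(449.5,65),(440,165),(436.9,215),(426.2,315)]: print(tx(uv,.21))
print("hook",tx((322,280),.303-.128+.096),tx((378.5,280),.303-.128+.096))
E
```

```text
[[ 0.6814  0.0189  0.21  ]
 [ 0.6776 -0.0341  0.21  ]
 [ 0.6766 -0.0634  0.21  ]
 [ 0.6719 -0.1293  0.21  ]]
[0.06295665 0.68012917] 0.674777859775663
[ 72.1 107.9]
[71.6 54.8]
[72.5 25.5]
[ 72.  -40.6]
hook [3.  9.2] [28.5  9.2]
```

Call:
arm_command(series=[[0, [10, 0, 0], 0], [0, [25, 0, 0], 0], [0, [40, 0, 0], 0], [0, [52, 0, 0], 0], [0, [58, 0, 0], 0], [0, [59.7, 0, 0], 0], [0, [59.7, 0, 0], 0], [0, [59.7, 0, 0], 0]])

```text
t: 37.62
eef_pos: [0.662, -0.0877, 0.3032]
tool_rot: [-0.0, 1.0, -0.032, -0.0]
contact_force: [-1.0, 0.1, -3.8]
gripper_width: 0.061
```

```bash
python3 - <<'E'
from h import *
o,p,R=state(); print(o["t"],p,np.arctan2(R[1,0],R[0,0]),o["contact_force"],o["torque"],o["gripper_width"]*85.4)
m,im=shot("w21"); crop(im,230,180,200,150,4,"w21c.png")
E
```

```text
37.625 [ 0.662047   -0.08773329  0.30320714] -0.06321042653896194 [-0.95211355  0.05899208 -3.80829134] [ 0.03700669 -0.04518831 -0.03514217] 5.213169843111895
```

View pics/w21c.png

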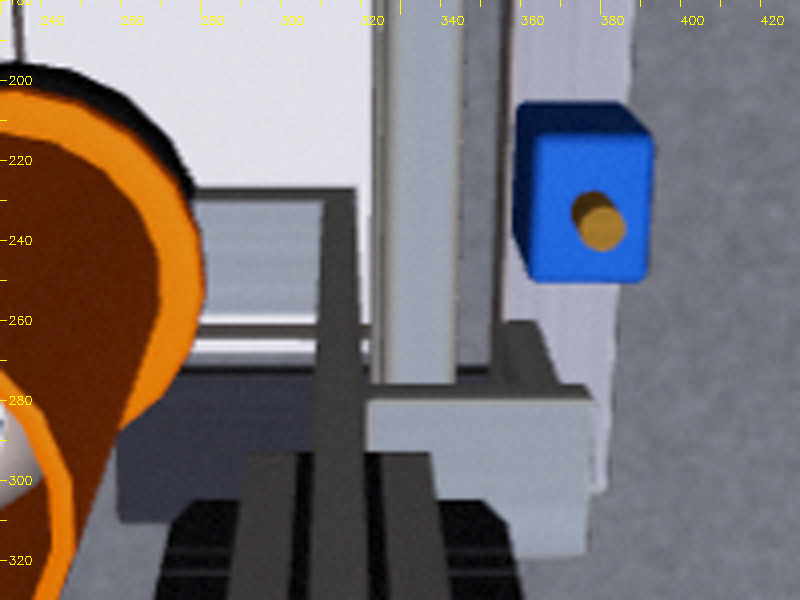

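Call:
arm_command(series=[[0, [0, 0, 5], 0], [0, [0, 0, 12], 0], [0, [0, 0, 20], 0], [0, [0, 0, 28], 0], [0, [0, 0, 36], 0], [0, [0, 0, 42], 0], [0, [0, 0, 45.5], 0], [0, [0, 0, 45.5], 0]])

```text
t: 38.67
eef_pos: [0.6623, -0.0877, 0.2574]
tool_rot: [-0.0, 1.0, -0.032, -0.0]
contact_force: [-0.3, 0.4, -3.8]
gripper_width: 0.063
```

Call:
arm_command(series=[[0, [0, 0, 1], 0], [0, [0, 0, 2], 0], [0, [0, 0, 2.5], 0], [0, [0, 0, 2.5], 0]])

```text
t: 39.17
eef_pos: [0.6624, -0.0877, 0.2551]
tool_rot: [-0.0, 1.0, -0.032, 0.0]
contact_force: [-0.3, 0.1, -3.5]
gripper_width: 0.062
```

Call:
arm_command(series=[[0, [0, 0, 0.5], 0], [0, [0, 0, 1], 0], [0, [0, 0, 1.3], 0], [0, [0, 0, 1.3], 0]])

```text
t: 39.67
eef_pos: [0.6624, -0.0877, 0.254]
tool_rot: [-0.0, 1.0, -0.032, 0.0]
contact_force: [0.4, 0.5, -1.0]
gripper_width: 0.063
```

Call:
arm_command(series=[[0, [0, 0, 0.4], 0], [0, [0, 0, 0.4], 0], [0, [0, 0, 0.4], 0]])

```text
t: 40.05
eef_pos: [0.6624, -0.0877, 0.2539]
tool_rot: [-0.0, 1.0, -0.032, 0.0]
contact_force: [-3.0, 0.1, 4.8]
gripper_width: 0.062
```

Bar carries it (load −3.5 → +4.8 N). Letting go slowly.

Call:
arm_command(series=[[0, [0, 0, -0.3], 0], [8, [0, 0, -0.3], 0], [10, [0, 0, -0.3], 0], [12, [0, 0, -0.3], 0], [14, [0, 0, -0.3], 0], [16, [0, 0, -0.3], 0], [18, [0, 0, -0.3], 0], [20, [0, 0, -0.3], 0]], squeeze=20)

```text
t: 41.05
eef_pos: [0.6623, -0.0877, 0.2537]
tool_rot: [-0.0, 1.0, -0.032, -0.0]
contact_force: [-0.9, 0.2, -1.0]
gripper_width: 0.232
```

```bash
python3 - <<'E'
from h import *
o,p,R=state(); print(o["t"],p,o["contact_force"],o["torque"],o["gripper_width"]*85.4)
m,im=shot("w22")
E
```

```text
41.05 [ 0.66232828 -0.08770406  0.25368639] [-0.85039648  0.16065603 -0.99943636] [0.05639238 0.01844663 0.04284534] 19.78672659703673
```

View pics/w22.png

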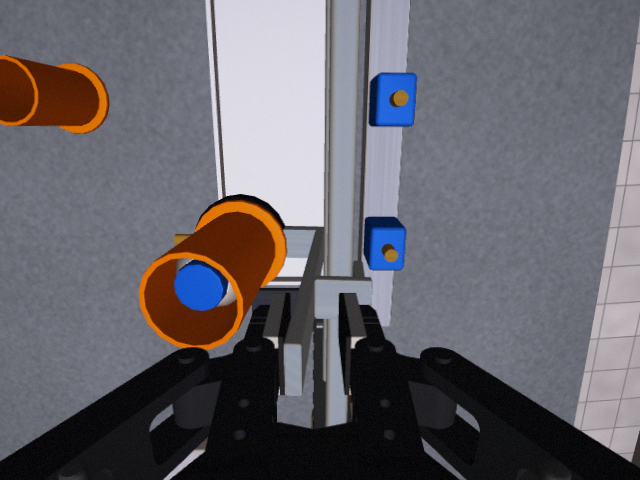

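Call:
arm_command(series=[[24, [0, 0, 0], 0], [30, [0, 0, 0], 0], [45, [0, 0, 0], 0], [45, [0, 0, 0], 0], [45, [0, 0, -10], 0], [45, [0, 0, -30], 0], [45, [0, 0, -60], 0], [45, [0, 0, -90], 0]])

```text
t: 42.1
eef_pos: [0.6625, -0.0879, 0.3463]
tool_rot: [0.0, 0.999, -0.032, 0.001]
contact_force: [-0.6, 0.4, 0.7]
gripper_width: 0.529
```

```bash
python3 - <<'E'
from h import *
o,p,R=state(); print(o["t"],p,np.arctan2(R[1,0],R[0,0]),np.round(o["q"],2),o["contact_force"])
m,im=shot("w23"); m,im=shot("s23","scene"); crop(im,250,150,220,180,3,"s23c.png"); m,im=shot("t23","top"); crop(im,400,190,90,80,7,"t23c.png")
E
```

```text
42.1 [ 0.66254951 -0.0879486   0.34632473] -0.06323256663177165 [-0.45  0.47  0.72  1.49 -0.32  1.3   0.24] [-0.62744883  0.36193561  0.71183882]
```

View pics/s23.png

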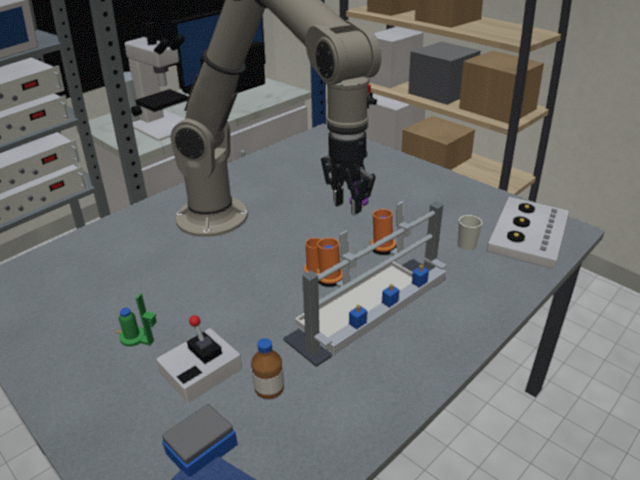

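View pics/s23c.png

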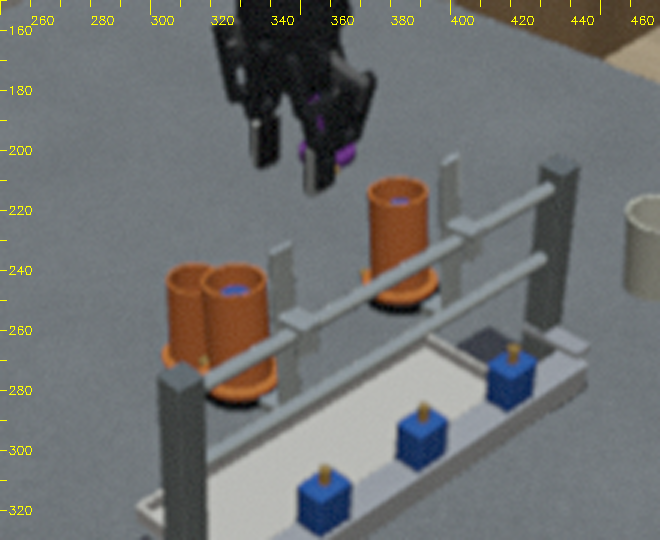

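View pics/t23c.png

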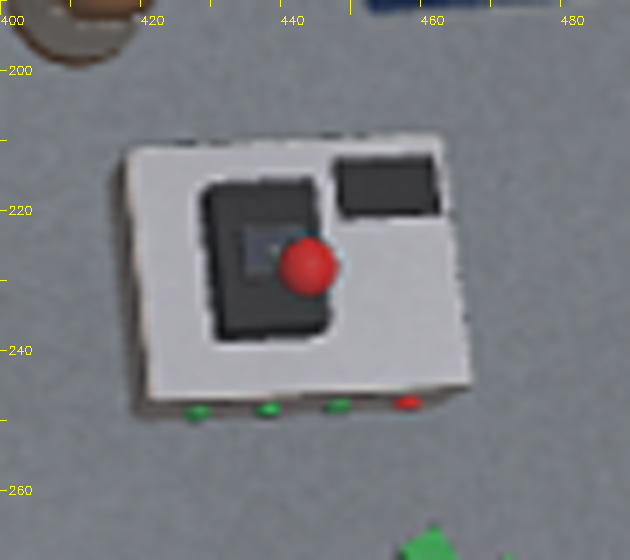

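```bash
python3 - <<'E'
from h import *
im=cv2.imread("pics/s23.png"); crop(im,150,300,100,100,6,"s23b.png")
T=load("t23")
c=[onz(T,(400+a/7,190+b/7),.05) for a,b in [(128,150),(442,138),(470,383),(148,397)]]
for x in c: print(x.round(4))
print("ball", onz(T,(444,228),.1247), "block", [onz(T,(400+a/7,190+b/7),.075).round(4) for a,b in [(202,190),(316,180),(330,328),(214,340)]])
E
```

```text
[ 0.5847 -0.354   0.05  ]
[ 0.5778 -0.5018  0.05  ]
[ 0.4616 -0.4953  0.05  ]
[ 0.4687 -0.3465  0.05  ]
ball [ 0.50483886 -0.40604142  0.1247    ] block [array([ 0.5561, -0.3785,  0.075 ]), array([ 0.5562, -0.4313,  0.075 ]), array([ 0.4875, -0.4269,  0.075 ]), array([ 0.4868, -0.3736,  0.075 ])]
```

View pics/s23b.png

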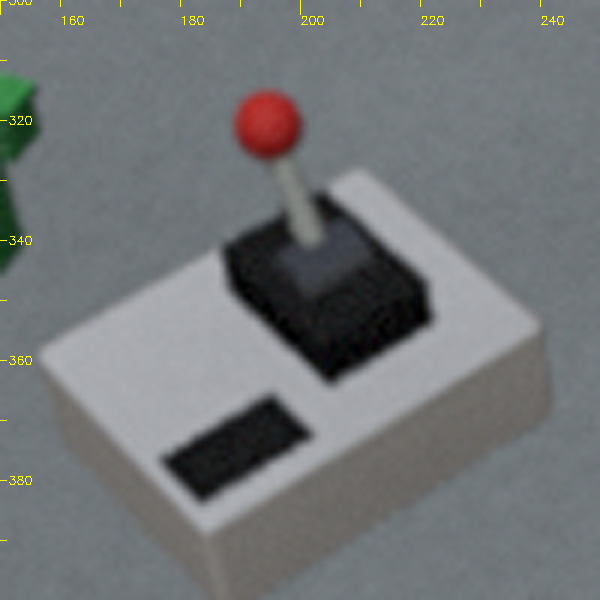

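```bash
python3 - <<'E'
from h import *
T=load("t23");S=load("s23")
print(tri([(T,(444,228)),(S,(194.5,320.7))]))
print(rel([.507,-.404,.20],-.055))
E
```

```text
[ 0.50465462 -0.40276218  0.12983156]
(array([-136.8,  324.9,  146.3]), np.float64(-0.008))
```

Call:
arm_command(series=[[45, [-25, 60, 0], 0], [45, [-50, 120, 0], 0], [45, [-75, 180, 0], 0], [45, [-100, 240, 0], -0.008], [45, [-125, 300, 20], -0.008], [45, [-137, 325, 70], -0.008], [45, [-137, 325, 120], -0.008], [45, [-137, 325, 146], -0.008]])

```text
t: 43.25
eef_pos: [0.503, -0.4029, 0.1942]
tool_rot: [-0.001, 1.0, -0.029, -0.002]
contact_force: [0.5, 0.7, -0.3]
gripper_width: 0.529
```

Call:
arm_command(series=[[45, [0, 0, 0], 0], [45, [0, 0, 0], 0], [45, [0, 0, 0], 0]])

```text
t: 43.62
eef_pos: [0.5059, -0.404, 0.1994]
tool_rot: [0.001, 1.0, -0.027, 0.001]
contact_force: [-0.2, -0.2, 0.4]
gripper_width: 0.528
```

```bash
python3 - <<'E'
from h import *
o,p,R=state(); print(o["t"],p,np.arctan2(R[1,0],R[0,0]),o["contact_force"],o["q"].round(2) if hasattr(o["q"],"round") else o["q"])
m,im=shot("w24")
E
```

```text
43.625 [ 0.50592171 -0.40396367  0.1994228 ] -0.05473231224536557 [-0.22794771 -0.21665903  0.39581455] [ 0.09  0.56  0.7   1.71 -0.42  1.02  0.88]
```

View pics/w24.png

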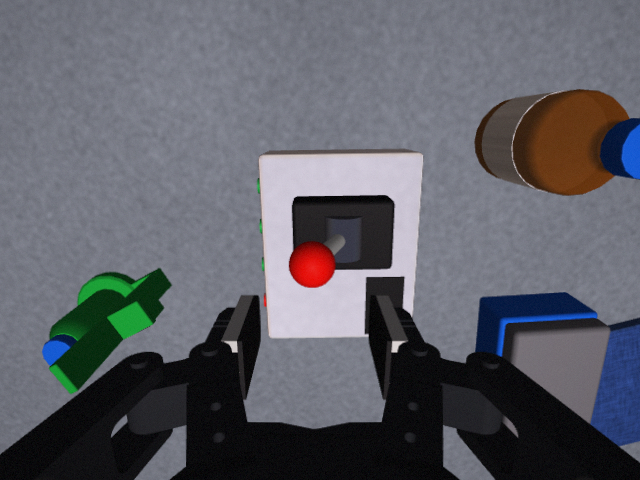

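```bash
python3 - <<'E'
from h import *
w=load("w24"); print(onz(w,(312,264),.1247)); print("block",[onz(w,uv,.075).round(4) for uv in [(292,197),(393,197),(394,268),(293,268)]], "slot",onz(w,(345,240),.075))
E
```

```text
[ 0.50450262 -0.40269268  0.1247    ]
block [array([ 0.4927, -0.3727,  0.075 ]), array([ 0.5601, -0.3764,  0.075 ]), array([ 0.5611, -0.4272,  0.075 ]), array([ 0.4898, -0.4233,  0.075 ])] slot [ 0.52707814 -0.40464266  0.075     ]
```

Call:
arm_command(series=[[45, [0, 0, 30], 0], [45, [0, 0, 60], 0], [45, [0, 0, 69], 0], [45, [0, 0, 69], 0], [45, [0, 0, 69], 0]])

```text
t: 44.3
eef_pos: [0.5058, -0.4041, 0.1302]
tool_rot: [0.001, 1.0, -0.028, 0.001]
contact_force: [-0.3, 0.3, 1.0]
gripper_width: 0.526
```

Call:
arm_command(series=[[45, [8, 0, 0], 0], [45, [16, 0, 0], 0], [45, [24, 0, 0], 0], [45, [32, 0, 0], 0], [45, [40, 0, 0], 0], [45, [46, 0, 0], 0], [45, [51, 0, 0], 0], [45, [53, 0, 0], 0]])

```text
t: 45.3
eef_pos: [0.5582, -0.4061, 0.1283]
tool_rot: [-0.0, 1.0, -0.027, -0.0]
contact_force: [-1.8, -0.7, -0.8]
gripper_width: 0.527
```

```bash
python3 - <<'E'
from h import *
o,p,R=state(); print(o["t"],p,o["contact_force"],o["gripper_width"]*85.4)
m,im=shot("w25")
E
```

```text
45.3 [ 0.55824278 -0.40610248  0.1283129 ] [-1.84678629 -0.65651701 -0.76975075] 44.97860993931341
```

View pics/w25.png

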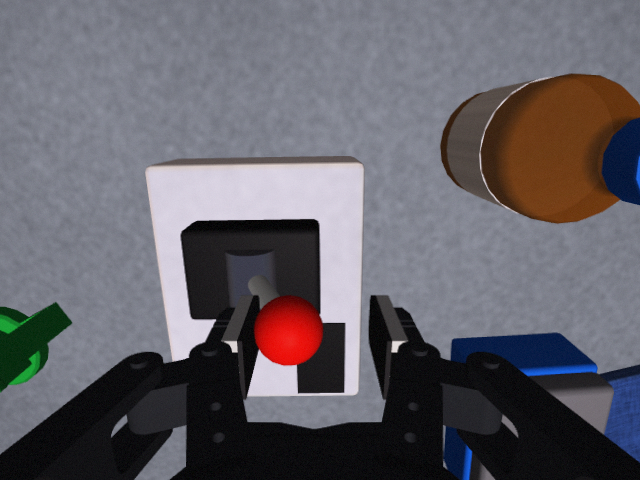

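Call:
arm_command(series=[[45, [2, 0, 0], 0], [45, [4, 0, 0], 0], [45, [6, 0, 0], 0], [45, [6, 0, 0], 0]])

```text
t: 45.85
eef_pos: [0.5643, -0.4067, 0.1287]
tool_rot: [0.0, 1.0, -0.027, 0.0]
contact_force: [-1.3, -0.3, -0.2]
gripper_width: 0.526
```

Call:
arm_command(series=[[45, [1, 0, 0], 0], [45, [2, 0, 0], 0], [45, [3, 0, 0], 0], [45, [3, 0, 0], 0]])

```text
t: 46.35
eef_pos: [0.5649, -0.4069, 0.1284]
tool_rot: [-0.001, 1.0, -0.028, -0.002]
contact_force: [-7.3, 1.6, 2.4]
gripper_width: 0.523
```

Call:
arm_command(series=[[45, [1, 0, 0], 0], [45, [2, 0, 0], 0], [45, [2, 0, 0], 0]])

```text
t: 46.72
eef_pos: [0.5651, -0.407, 0.1283]
tool_rot: [-0.001, 1.0, -0.029, -0.003]
contact_force: [-12.5, 3.5, 4.9]
gripper_width: 0.523
```

```bash
python3 - <<'E'
from h import *
o,p,R=state(); print(o["t"],p,o["contact_force"],o["gripper_width"]*85.4)
m,im=shot("w26"); crop(im,130,150,300,250,2,"w26c.png")
E
```

```text
46.725 [ 0.56507764 -0.4069541   0.12829511] [-12.45054212   3.51793228   4.94726148] 44.676654682104804
```

View pics/w26c.png

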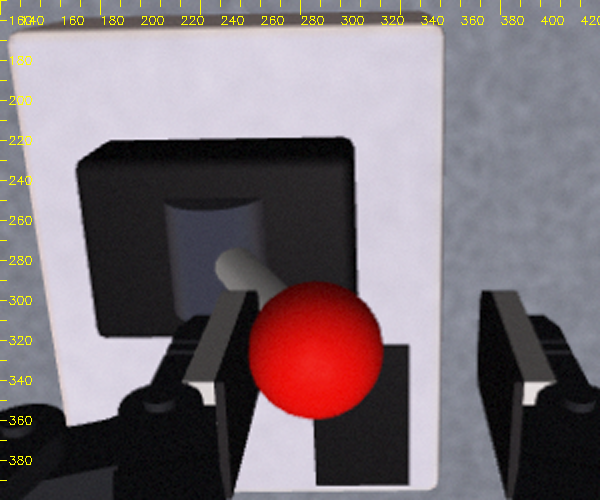

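Call:
arm_command(series=[[45, [-6, 0, 0], 0], [45, [-14, 0, 0], 0], [45, [-14, 0, 0], 0], [45, [-14, 0, -30], 0], [45, [-14, 0, -70], 0], [45, [-14, 0, -70], 0], [45, [-14, 0, -70], 0]])

```text
t: 47.65
eef_pos: [0.5554, -0.4057, 0.1983]
tool_rot: [-0.0, 1.0, -0.027, 0.0]
contact_force: [-0.4, 0.5, -0.2]
gripper_width: 0.527
```

```bash
python3 - <<'E'
from h import *
o,p,R=state(); print(o["t"],p,o["contact_force"],o["gripper_width"]*85.4)
m,im=shot("w27"); crop(im,180,130,220,220,3,"w27c.png"); m,im=shot("s27","scene"); crop(im,150,300,100,100,6,"s27b.png")
E
```

```text
47.65 [ 0.55539387 -0.40569707  0.1983344 ] [-0.36419681  0.45324021 -0.2165905 ] 45.01799461582594
```

View pics/w27c.png

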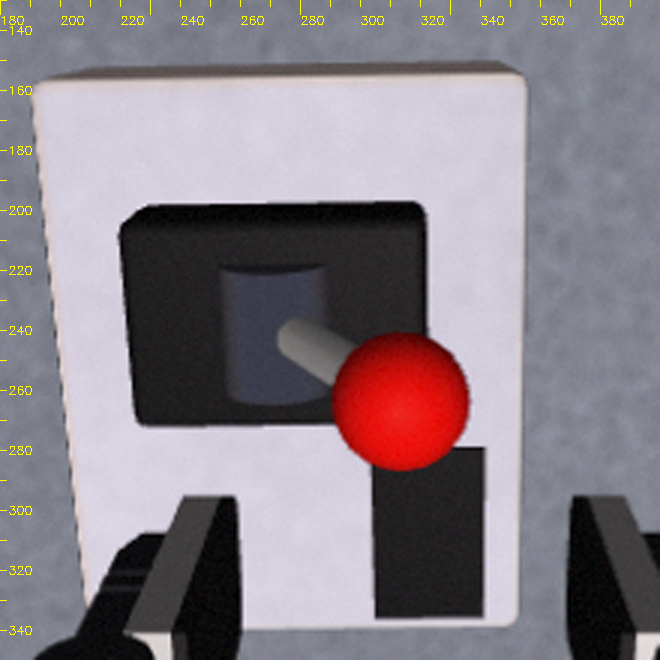

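View pics/s27b.png

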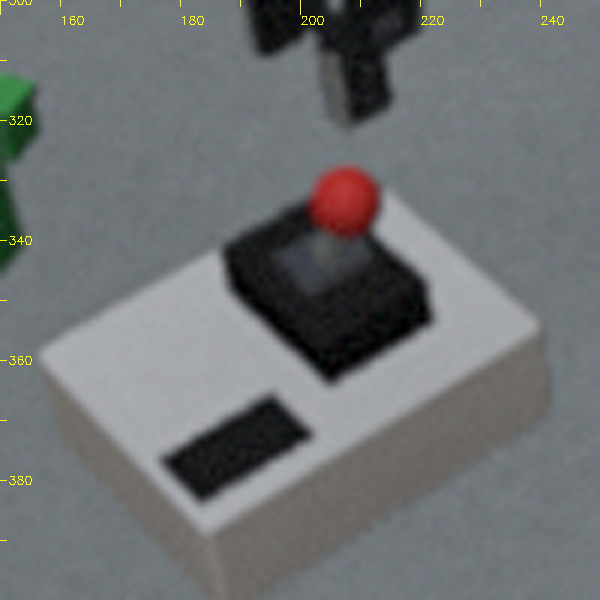

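```bash
python3 - <<'E'
from h import *
w=load("w27");S=load("s27"); print(onz(w,(313.7,263.7),.1247)); print("tri",tri([(w,(313.7,263.7)),(S,(150+345/6,300+202/6))]))
w4=load("w24");S4=load("s23"); print("tri before",tri([(w4,(312,264)),(S4,(194.5,320.7))]))
for nm,uvs in [("w27",[(180+a/3,130+b/3) for a,b in [(122,222),(424,204),(428,420),(138,425)]])]:
    B=[onz(w,uv,.075).round(4) for uv in uvs]; print(B,np.mean(B,0))
E
```

```text
[ 0.55475508 -0.40377987  0.1247    ]
tri [ 0.55497059 -0.40338739  0.12511136]
tri before [ 0.50478636 -0.4009151   0.12890415]
[array([ 0.4938, -0.3762,  0.075 ]), array([ 0.5613, -0.3758,  0.075 ]), array([ 0.5598, -0.427 ,  0.075 ]), array([ 0.4915, -0.4246,  0.075 ])] [ 0.5266 -0.4009  0.075 ]
```

Call:
arm_command(series=[[45, [0, 0, -60], 0], [45, [0, 0, -120], 0], [45, [0, 0, -120], 0], [45, [0, 0, -120], 0]])

```text
t: 48.25
eef_pos: [0.555, -0.4056, 0.3175]
tool_rot: [-0.001, 1.0, -0.027, -0.001]
contact_force: [0.1, 1.0, -0.5]
gripper_width: 0.528
```

```bash
python3 - <<'E'
from h import *
o,p,R=state(); print(o["t"],p,o["contact_force"])
m,im=shot("s28","scene"); m,im=shot("t28","top")
E
```

```text
48.25 [ 0.55495178 -0.40563771  0.31745144] [ 0.07430239  1.04735475 -0.48190479]
```

View pics/s28.png

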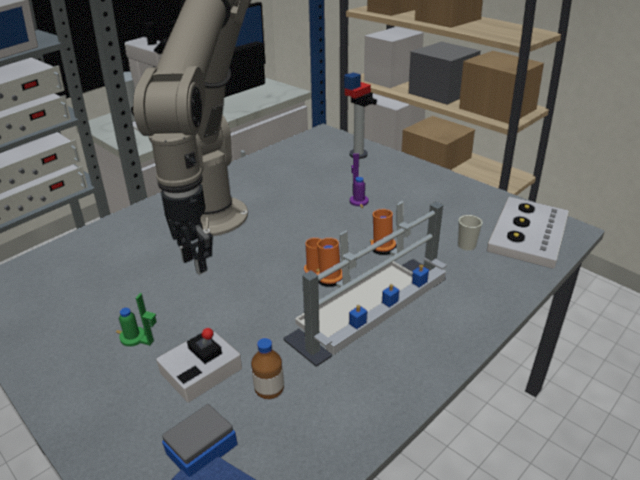

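View pics/t28.png

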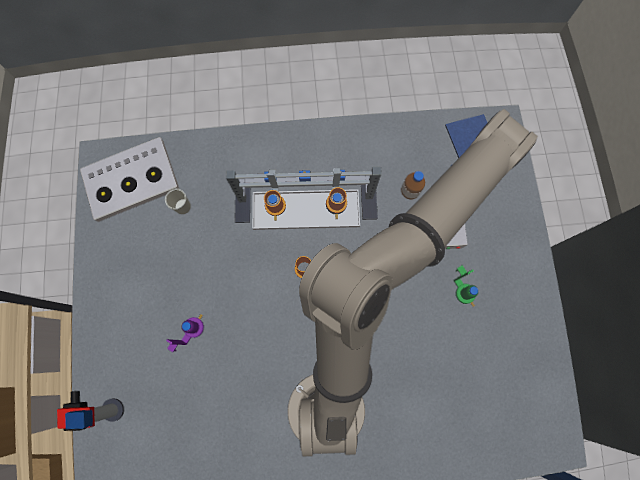

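Both reservoirs hang sleeved: scene view (329,262) and (383,232), top view (336,201) and (274,203). The lever is over to on, with the ball at (208,334). The beaker and bottle haven't moved, and there is no other white reservoir on the bench. Handing in.

```bash
python3 - <<'E'
from h import *
print(bot.hand_in())
E
```

```text
the job is handed in; nothing more can be done
None
```

The job is handed in: both reservoirs on the bench are sleeved and hanging on the upper bar, and the valve lever is fully on. Only two white reservoirs were present. The green and purple look-alikes, the beaker, the brown bottle and the spare sleeve were left alone.

- **Sleeves:** each was lowered over its barrel until contact at 4–15 N. The sleeve's rim then matched the height of a seated sleeve in the wrist camera.
- **Hanging:** each reservoir was lowered until the force changed from its hanging weight (about −3 N) to about +5 N, so the bar carried it. I then opened the fingers slowly. Both lean on the lower bar as described and stayed put in later pictures.
- **Lever:** I pushed it last, after both hung, until it stopped hard at 12.5 N. The measured ball position puts it about 0.49 rad past upright, against 0.5 for fully on.
- **Lever start:** the lever seemed to start about 0.12 rad from its off position, so the ball moved about 50 mm rather than the expected 57 mm. The hard stop and the final position still agree with fully on.
- **Hook size:** the hook arm looked about 2 mm longer in the camera than described, but both hooks fitted over the bar.

The run took about 48 s. The last scene and top pictures showed everything in place with the gripper clear.

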